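Tighten the loose flower-food caps and shelve the jars

TASK

Some of the screw caps on the three square flower-food jars in the slanted caddy are loose (a clockwise tug on each will tell): screw every loose one fully home while its jar is still in its cell. Then stand all three jars upright on the board of the bench shelf, set down and not dropped, with every cap tight. Leave the tin in the caddy, the pot on the shelf and everything else on the bench where they are.

Things in the scene. Friction and masses are not known exactly. Their poses are not given: they have to be found in the camera images.
- jar1: square clear plastic jar of white granules, 56 x 56 mm, body 70 mm tall with a flat shoulder, then a round ribbed white screw cap 46 mm across from 76 to 100 mm above the underside; about 0.25 kg. Origin: centre of the underside; z up along the jar through the cap. All three jars look alike; at the start each leans in one of the caddy's cells
- jar2: square clear plastic jar of white granules, 56 x 56 mm, body 70 mm tall with a flat shoulder, then a round ribbed white screw cap 46 mm across from 76 to 100 mm above the underside; about 0.25 kg. Origin: centre of the underside; z up along the jar through the cap. All three jars look alike; at the start each leans in one of the caddy's cells
- jar3: square clear plastic jar of white granules, 56 x 56 mm, body 70 mm tall with a flat shoulder, then a round ribbed white screw cap 46 mm across from 76 to 100 mm above the underside; about 0.25 kg. Origin: centre of the underside; z up along the jar through the cap. All three jars look alike; at the start each leans in one of the caddy's cells
- jar1_cap (a joint): screw cap of jar1: rad unscrewed. 0 = fully home (hard stop); larger = looser, turned anticlockwise seen from above the cap, at most 1.7 (never right off). A loose cap gives to a light clockwise tug and turns home with about 0.12 N m, staying where it is left; a tight one does not budge clockwise. At the start one of the three is tight, two are loose by 0.65 to 1.3
- jar2_cap (a joint): screw cap of jar2: rad unscrewed. 0 = fully home (hard stop); larger = looser, turned anticlockwise seen from above the cap, at most 1.7 (never right off). A loose cap gives to a light clockwise tug and turns home with about 0.12 N m, staying where it is left; a tight one does not budge clockwise. At the start one of the three is tight, two are loose by 0.65 to 1.3
- jar3_cap (a joint): screw cap of jar3: rad unscrewed. 0 = fully home (hard stop); larger = looser, turned anticlockwise seen from above the cap, at most 1.7 (never right off). A loose cap gives to a light clockwise tug and turns home with about 0.12 N m, staying where it is left; a tight one does not budge clockwise. At the start one of the three is tight, two are loose by 0.65 to 1.3
- caddy: fixed plywood caddy, 300 (y) x 84 mm: a row of four square cells, 60 mm inside, centres at y = -108, -36, 36, 108 mm. Origin: on the bench below the middle. The cells lean 0.50 rad (28.6 deg) from vertical towards its -x (away from the robot); floor centres 42 mm up; walls rise 36 mm from the floor, 50 at the rear. A jar has 2 mm play all round and turns at most 4 deg in it
- shelf: fixed low plywood bench shelf, 360 mm along its y and 120 mm deep (x). Origin: on the bench below its middle. Board top 110 mm above the bench; end cheeks 12 mm thick rise 25 mm above the board (336 mm free between them), a rear rail 8 mm thick at its +x edge rises 20 mm above it; open at the front (-x) and above
- shelf_board (a point): centre of the shelf board's upper face, axes as the shelf's (x to the rear, y along the board, z up)
- tin: bystander: round metal pin tin, 56 mm across, 70 mm tall, press-on lid, in one of the caddy's cells; it stays there. Origin: centre of the underside
- pot: bystander: terracotta pot, 56 mm across, 52 mm tall, standing on the shelf board. Origin: centre of the underside
- vase: bystander: white ceramic vase, 72 mm across at its widest, 165 mm tall, upright on the bench. Origin: centre of the underside
- stripper: bystander: orange plastic stem stripper, a half-tube 110 mm long along its x, 62 mm over its ears, 25 mm tall, on the bench. Origin: centre, on the bench
- spool: bystander: ribbon spool, 60 mm across, 40 mm tall, on the bench. Origin: centre of the underside
- snips: bystander: pruning snips lying on the bench, about 165 mm long along their x, 12 mm tall. Origin: near the pivot
- foam: bystander: dark green foam brick 110 x 75 x 60 mm on the bench. Origin: centre of the underside
Things that resemble listed ones, but are neither listed nor needed, are in the scene too. What is shaped like the jar2 but red is not meant.

How it is judged:
By the outcome, as a careful person would: the job done as asked, in the order asked, and still so for the second after the job is handed in, with the robot touching nothing.
It also fails if it takes over 72 s, if anything falls off the work surface, if the arm or the gripper's body presses on something with over 40 N, if the wrist force passes 120 N, or if a joint passes its speed limit or range.

ROBOT

A 6-joint arm with a two-finger parallel gripper is mounted at the origin on the work surface. World frame = base frame: x ahead of the robot, y to its left, z up, the work surface at z = 0. Lengths are in m, angles in rad, forces in N, time in s.
With the tool pointing down it reaches from about 0.375 to 0.9 m from the base axis. Payload 3.1 kg.
Tool frame: the origin (TCP) lies on the centre line of the jaws, within the pads' length; the fingertips stand 8 mm ahead of it and the grasp point (between the pads) lies 11 mm behind it; z points along the fingers, y is the line along which they close (so a half turn about z gives the same grasp; the last joint's range is limited). The gripper opens to 85 mm and grips with 20 to 120 N. Pads are 22 mm wide; open, the fingers measure 114 mm over their backs; the gripper's body (76 mm by 85 mm) begins 54 mm behind the grasp point. The pads swing forward as they close: fully open they stand 13 mm farther back than shut.
Start: joints at [1.065, 0.527, 1.433, -0, 1.181, -0.178], TCP at [0.201, 0.592, 0.239] pointing down, gripper open.
Joint ranges: [-3.08, 3.08], [-0.75, 2.2], [0.22, 2.44], [-1.43, 4.57], [0, 2.65], [-2.85, 2.85]. Speed limits (rad/s): [2.79, 2.79, 3.14, 3.14, 3.14, 3.14].

INTERFACE

Orientations are given as a unit quaternion [x, y, z, w].
In Python, from workcell import manip gives the robot as it stands.
- The arm moves only by the shell command python3 -m inch 'ROWS' [FORCE]. ROWS is JSON, a list of rows, each an object with "dr": the turn, a rotation vector about the tool's x, y, z in units of 6 degrees (1.0 is 6 degrees), a list of three; "delta_pos": the shift along the tool's x, y, z in units of 30 mm (1.0 is 30 mm), a list of three; "claw": the closure, from 0 (fully open) to 1 (shut). A call has exactly 10 rows; each row shifts and turns the commanded pose from where the row before left it, along the tool's axes as they then stand; what a row does not reach is not made up. A row lasts 1/10 s, in which the tool goes at most 50 mm and 8.59 degrees, less where a joint would pass 70% of its speed; a pose out of reach is approached as far as the arm can. A call with a number of a shift or a turn outside -1 to 1 is refused whole. A call with a gripper value outside its range is refused whole. The fingers move at their own pace and stop on an object; FORCE is the grip in N (left out, the last holds). Time passes only in rows, so rows that do not move let the fingers close, or fill a call up. It gives the time, the measured TCP pose, the force, the opening and the grip force at its end, in the units of the state.
- manip.sense(): the state, without advancing time (a new reading comes with each control period).
- manip.read_camera(name): name is "side" or "top" or "wrist"; returns a dict with "color" (384x512x3 uint8, red, green, blue), "depth" (384x512 float32, m along the optical axis (not along the pixel's ray), 0 where there is no reading), "vertical_fov" (degrees; the focal length in pixels is half the picture's height over the tangent of half this angle, whatever the lens; pixels are square), "cx", "cy" (the principal point, pixels), "rvec" (rotation vector, rad) and "tvec" (3), from world to camera coordinates, as OpenCV has them; the wrist camera has in their place "T_tool_cam" (4x4, takes a point from camera to tool coordinates, whose origin is the TCP and whose axes are the flange's). Camera axes: x right, y down, z forward; pixel columns grow to the right and rows downward; lengths in m; the calibration is good to about 2 mm. The wrist camera is an equidistant fisheye: a pixel r from the principal point sees the ray r / f radians off the axis. A picture is of the moment at which its call begins: read the wrist's pose just before it.
- manip.job_done(): hands the job in; it is judged then, once.
The state is a dict: "time": time; "joint_positions": joint angles; "qvel": joint speeds; "tau": joint torques, N m; "tool_pos": TCP position; "tool_rot": TCP orientation; "force": force on the tool from outside, world axes, zero at the start; "ft_torque": the same for the moment, N m; "opening": finger opening in m; "gripper_force": force on a finger pad.
Only numpy, scipy, OpenCV 4.12 (cv2) and the standard library are available. Lean on these libraries where they do the work, as an engineer would, in place of code of your own. Each camera call takes 0.05 s, during which the arm holds its last target. There are 200 camera calls.

## Working session

There is one attempt and no reset: what is moved stays moved. The work goes in short steps, Python scripts to look and compute and a shell command to move; the robot and the scene stay as the last step left them, time stands still between calls to the robot, and variables do not carry over. Pictures are saved under pics/ and viewed, at most 10 in all, crops included, and the job is handed in when it is done.

```bash
ls; mkdir -p pics
cat > h.py <<'E'
import numpy as np, cv2
from scipy.spatial.transform import Rotation as R
from workcell import manip
def cam(n):
    s=manip.sense(); c=manip.read_camera(n); h=c['color'].shape[0]
    c['f']=h/2/np.tan(np.radians(c['vertical_fov'])/2)
    if n=='wrist':
        T=np.eye(4);T[:3,:3]=R.from_quat(s['tool_rot']).as_matrix();T[:3,3]=s['tool_pos']
        c['W']=T@np.array(c['T_tool_cam'])
    else:
        T=np.eye(4);T[:3,:3]=R.from_rotvec(np.ravel(c['rvec'])).as_matrix();T[:3,3]=np.ravel(c['tvec']);c['W']=np.linalg.inv(T)
    c['fish']=n=='wrist'
    return c
def ray(c,u,v):
    x=(np.asarray(u,float)-c['cx'])/c['f'];y=(np.asarray(v,float)-c['cy'])/c['f']
    if c['fish']:
        r=np.hypot(x,y)+1e-12; d=np.stack([np.sin(r)*x/r,np.sin(r)*y/r,np.cos(r)],-1)
    else: d=np.stack([x,y,np.ones_like(x)],-1)
    return c['W'][:3,3],d@c['W'][:3,:3].T
def plane(c,u,v,z):
    o,d=ray(c,u,v); return o+d*((z-o[2])/d[...,2])[...,None]
def cloud(c):
    v,u=np.mgrid[:384,:512]; o,d=ray(c,u,v)
    if c['fish']:
        dc=d@c['W'][:3,:3]; d=d/dc[...,2:3]
    return o+d*c['depth'][...,None]
def save(c,n,k=1.5): cv2.imwrite('pics/'+n,cv2.resize(c['color'][...,::-1],None,fx=k,fy=k))
E
python3 - <<'E'
from h import *
import pickle
for n in ['top','side']:
    c=cam(n);save(c,n+'0.png');pickle.dump(c,open(n+'.pkl','wb'));print(n,c['W'].round(3),c['f'],c['cx'],c['cy'])
print(manip.sense())
E
```

```text
pics
top [[-0.062 -0.976  0.207  0.227]
 [-0.998  0.061 -0.01  -0.198]
 [-0.002 -0.207 -0.978  1.517]
 [ 0.     0.     0.     1.   ]] 439.2034312510689 250.5664885963371 194.98355076071377
side [[ 7.080e-01 -5.440e-01  4.500e-01 -4.400e-02]
 [-7.060e-01 -5.450e-01  4.520e-01 -8.020e-01]
 [-1.000e-03 -6.380e-01 -7.700e-01  1.115e+00]
 [ 0.000e+00  0.000e+00  0.000e+00  1.000e+00]] 355.9711662929669 257.57529448311175 195.7542820439171
{'time': 0.1, 'joint_positions': array([ 1.06547431e+00,  5.28378639e-01,  1.43378101e+00, -2.08940438e-05,
        1.18141141e+00, -1.78504876e-01]), 'qvel': array([ 1.06164366e-03, -2.70302503e-03, -2.63249742e-03, -1.87443976e-04,
        3.15782251e-05,  8.39777224e-04]), 'tau': array([-4.52935401e-04, -4.43308067e+01, -1.78586054e+01, -3.14621038e-04,
        3.85208215e-03,  6.51111890e-06]), 'tool_pos': array([0.20031176, 0.59135986, 0.23842595]), 'tool_rot': array([ 1.62678304e-01,  9.86678667e-01, -9.35180953e-04, -3.22568032e-04]), 'force': array([-0.17701664, -0.39584993, -0.47571878]), 'ft_torque': array([ 0.01689229,  0.0546174 , -0.05899645]), 'gripper_force': 0.0, 'opening': 0.08544159056638441}
```

View pics/top0.png

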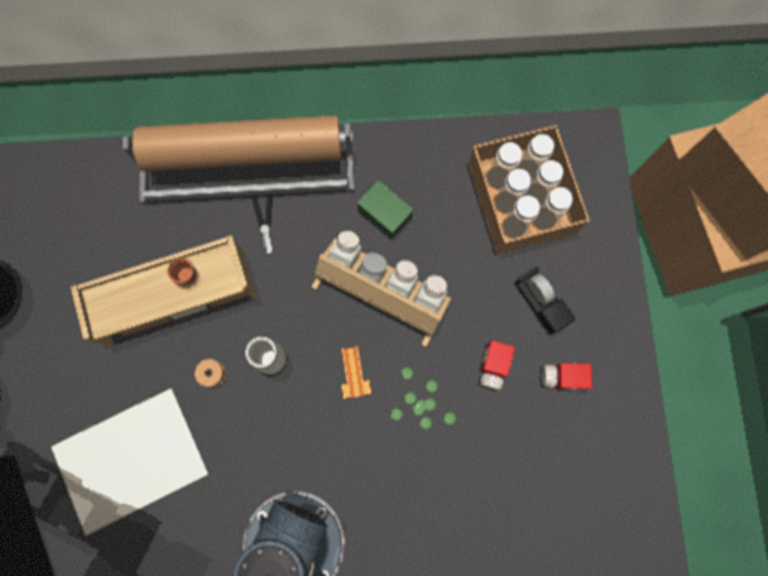

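View pics/side0.png

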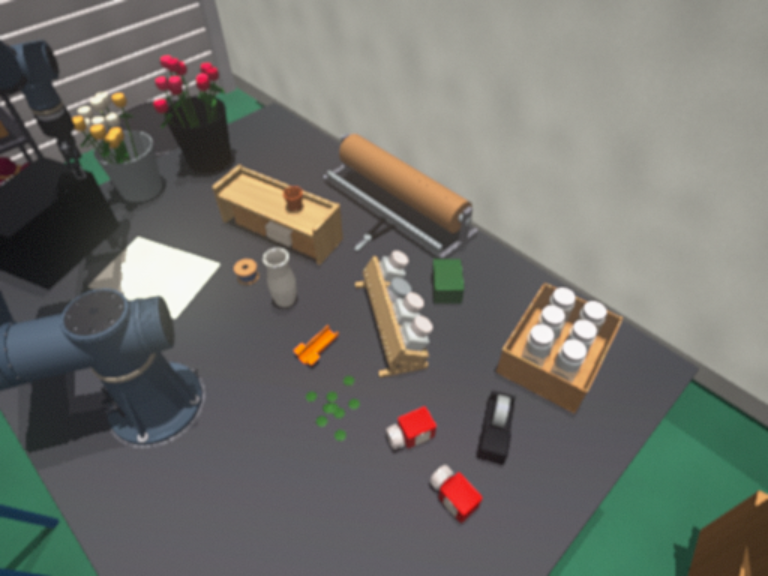

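Top view: caps at (347,240), (405,271), (434,288); tin at (373,265); shelf around (160,290) with the pot at (182,272). The vase stands between shelf and caddy.

Run:
```python
from h import *
import pickle
P={n:pickle.load(open(n+'.pkl','rb')) for n in ['top','side']}
def crop(n,u0,u1,v0,v1,k):
    return cv2.resize(P[n]['color'][v0:v1,u0:u1,::-1],None,fx=k,fy=k,interpolation=cv2.INTER_CUBIC)
a=crop('top',200,310,145,235,5); b=crop('side',230,300,160,255,4.7)
im=np.zeros((450,550+330,3),np.uint8); im[:450,:550]=a[:450]; im[:min(450,b.shape[0]),550:550+b.shape[1]]=b[:450]
im=cv2.resize(im,(800,409));cv2.imwrite('pics/crop1.png',im)
# depth check
for n,pts in dict(top=[(231,160),(249,176),(270,181),(289,191),(243,215),(107,205),(121,181)],side=[(267,172),(267,190),(276,200),(282,216),(195,130)]).items():
    X=cloud(P[n])
    for u,v in pts: print(n,u,v,np.median(X[v-1:v+2,u-1:u+2].reshape(-1,3),0).round(3))
```

```text
top 231 160 [ 0.64  -0.156  0.133]
top 249 176 [ 0.59  -0.211  0.107]
top 270 181 [ 0.56  -0.278  0.138]
top 289 191 [ 0.524 -0.336  0.137]
top 243 215 [ 0.477 -0.183  0.001]
top 107 205 [0.52  0.256 0.114]
top 121 181 [0.596 0.209 0.117]
side 267 172 [ 0.644 -0.165  0.127]
side 267 190 [ 0.592 -0.213  0.105]
side 276 200 [ 0.566 -0.286  0.132]
side 282 216 [ 0.528 -0.348  0.13 ]
side 195 130 [0.598 0.216 0.132]
```

View pics/crop1.png

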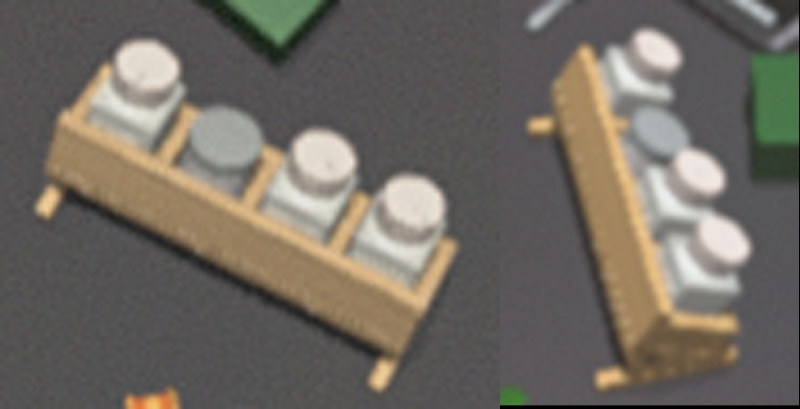

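```bash
cat >> h.py <<'E'
def plan(pt,Rt,n,s=None):
    "constant row (delta_pos, dr) repeated n times from present pose to (pt,Rt)"
    s=s or manip.sense(); R0=R.from_quat(s['tool_rot']); rel=R0.inv()*Rt; rv=rel.as_rotvec()
    S=sum(R.from_rotvec(rv*k/n).as_matrix() for k in range(n))
    d=np.linalg.solve(S,R0.inv().apply(np.asarray(pt)-s['tool_pos']))
    print('n',n,'pos',(d/.03).round(2).tolist(),'dr',(np.degrees(rv)/6/n).round(2).tolist())
E
python3 - <<'E'
from h import *
import pickle
P={n:pickle.load(open(n+'.pkl','rb')) for n in ['top','side']}
allc={}
for n in P:
    c=P[n];X=cloud(c);hsv=cv2.cvtColor(c['color'],cv2.COLOR_RGB2HSV)
    m=(hsv[...,1]<60)&(hsv[...,2]>150)&(X[...,2]>.115)&(X[...,2]<.15)
    for i,p in enumerate([(.64,-.16),(.56,-.28),(.525,-.34)]):
        mm=m&(np.hypot(X[...,0]-p[0],X[...,1]-p[1])<.035)
        x=X[mm]; v,u=np.nonzero(mm)
        if len(x)<10: print(n,i,len(x));continue
        ctr=x.mean(0);nrm=np.linalg.svd(x-ctr)[2][2];nrm*=np.sign(nrm[2])
        print(n,i,len(x),'px',u.mean().round(1),v.mean().round(1),'ctr',ctr.round(4),'n',nrm.round(3))
# shelf and pot (top camera)
c=P['top'];X=cloud(c);hsv=cv2.cvtColor(c['color'],cv2.COLOR_RGB2HSV)
reg=(X[...,0]>.4)&(X[...,0]<.75)&(X[...,1]>.05)&(X[...,1]<.5)
wood=(hsv[...,1]>60)&(hsv[...,0]>8)&(hsv[...,0]<28)&reg
print('hist z',[(round(z,3),int(((X[...,2]>z-.0025)&(X[...,2]<z+.0025)&wood).sum())) for z in np.arange(.09,.145,.005)])
for lo,hi,t in [(.1,.118,'board'),(.122,.145,'rims'),(.1,.145,'all')]:
    m=wood&(X[...,2]>lo)&(X[...,2]<hi)
    r=cv2.minAreaRect(X[m][:,:2].astype(np.float32)*1000);print(t,m.sum(),r,cv2.boxPoints(r).round().tolist(),X[m][:,2].mean())
red=(hsv[...,1]>110)&((hsv[...,0]<8)|(hsv[...,0]>172))&reg&(X[...,2]>.11)
v,u=np.nonzero(red);print('pot',red.sum(),u.mean(),v.mean(),X[red].mean(0),np.percentile(X[red],[2,98],axis=0).round(3))
m=(X[...,0]>.35)&(X[...,0]<.56)&(X[...,1]>-.05)&(X[...,1]<.12)&(X[...,2]>.05);print('vase',X[m].mean(0),np.percentile(X[m],[1,99],axis=0).round(3))
E
```

```text
top 0 171 px 230.8 160.9 ctr [ 0.6384 -0.1545  0.1289] n [0.041 0.056 0.998]
top 1 181 px 269.6 181.1 ctr [ 0.5625 -0.2768  0.1286] n [-0.038 -0.044  0.998]
top 2 181 px 289.3 191.2 ctr [ 0.525  -0.3381  0.1286] n [-0.028  0.044  0.999]
side 0 108 px 264.5 172.5 ctr [ 0.6341 -0.1595  0.1276] n [-0.023 -0.166  0.986]
side 1 133 px 274.0 200.9 ctr [ 0.5583 -0.2809  0.1281] n [-0.046 -0.052  0.998]
side 2 146 px 279.4 216.7 ctr [ 0.5207 -0.3419  0.1281] n [-0.061 -0.038  0.997]
hist z [(np.float64(0.09), 7), (np.float64(0.095), 18), (np.float64(0.1), 50), (np.float64(0.105), 295), (np.float64(0.11), 1704), (np.float64(0.115), 1238), (np.float64(0.12), 184), (np.float64(0.125), 124), (np.float64(0.13), 216), (np.float64(0.135), 251), (np.float64(0.14), 127)]
board 3304 ((560.8665161132812, 252.6282501220703), (116.45376586914062, 360.35906982421875), 15.308340072631836) [[457.0, 411.0], [552.0, 63.0], [665.0, 94.0], [569.0, 442.0]] 0.11145093686982725
rims 733 ((564.6100463867188, 254.04818725585938), (122.30680847167969, 361.3025207519531), 15.183656692504883) [[458.0, 412.0], [553.0, 64.0], [671.0, 96.0], [576.0, 444.0]] 0.1326345202896834
all 4179 ((563.9112548828125, 253.87322998046875), (123.63597869873047, 361.3683166503906), 15.137956619262695) [[457.0, 412.0], [551.0, 63.0], [671.0, 96.0], [576.0, 444.0]] 0.1154426246190143
pot 9 119.33333333333333 181.0 [0.59063529 0.20819436 0.13839259] [[0.57  0.183 0.123]
 [0.611 0.224 0.153]]
vase [0.43795577 0.0446918  0.1194794 ] [[ 0.371 -0.001  0.053]
 [ 0.559  0.118  0.171]]
```

```bash
cat >> h.py <<'E'
TH=0.5
def frame(rowdir,psi=0):
    r=np.array([rowdir[0],rowdir[1],0.]);r/=np.linalg.norm(r)   # towards -y
    h=np.array([-r[1],r[0],0.]); h*=np.sign(h[0]); z=np.array([0,0,1.])
    a=np.sin(TH)*h+np.cos(TH)*z; y=np.cos(TH)*h-np.sin(TH)*z
    return a,R.from_matrix(np.c_[np.cross(y,-a),y,-a])*R.from_rotvec([0,0,np.radians(psi)])
E
python3 - <<'E'
from h import *
a,Rt=frame((-.5255,-.8508)); p=np.array([.59,-.235,.13])+.13*a
print(a,p); plan(p,Rt,40)
print(manip.read_camera('wrist')['T_tool_cam'])
E
```

```text
[ 0.40789303 -0.25193675  0.87758256] [ 0.64302609 -0.26775178  0.24408573]
n 40 pos [-0.91, 0.08, -0.1] dr [0.08, 0.11, 0.42]
[[ 5.22900938e-05 -9.52779514e-01 -3.03662964e-01  7.81740962e-02]
 [ 9.99999991e-01  1.15495048e-05  1.35959820e-04  1.25591355e-03]
 [-1.26032574e-04 -3.03662968e-01  9.52779505e-01 -1.34223298e-01]
 [ 0.00000000e+00  0.00000000e+00  0.00000000e+00  1.00000000e+00]]
```

```bash
for i in 1; do :; done
python3 -m inch '[{"delta_pos":[-0.91,0.08,-0.1],"dr":[0.08,0.11,0.42],"claw":0},{"delta_pos":[-0.91,0.08,-0.1],"dr":[0.08,0.11,0.42],"claw":0},{"delta_pos":[-0.91,0.08,-0.1],"dr":[0.08,0.11,0.42],"claw":0},{"delta_pos":[-0.91,0.08,-0.1],"dr":[0.08,0.11,0.42],"claw":0},{"delta_pos":[-0.91,0.08,-0.1],"dr":[0.08,0.11,0.42],"claw":0},{"delta_pos":[-0.91,0.08,-0.1],"dr":[0.08,0.11,0.42],"claw":0},{"delta_pos":[-0.91,0.08,-0.1],"dr":[0.08,0.11,0.42],"claw":0},{"delta_pos":[-0.91,0.08,-0.1],"dr":[0.08,0.11,0.42],"claw":0},{"delta_pos":[-0.91,0.08,-0.1],"dr":[0.08,0.11,0.42],"claw":0},{"delta_pos":[-0.91,0.08,-0.1],"dr":[0.08,0.11,0.42],"claw":0}]'
python3 - <<'E'
from h import *
a,Rt=frame((-.5255,-.8508)); p=np.array([.59,-.235,.13])+.13*a
plan(p,Rt,30)
E
```

```text
time: 1.15
tool_pos: [0.449, 0.4763, 0.2552]
tool_rot: [0.374, 0.925, -0.032, -0.064]
force: [-0.1, 0.4, -0.7]
opening: 0.0856
gripper_force: 0.0
n 30 pos [-0.91, 0.08, -0.1] dr [0.09, 0.1, 0.42]
```

```bash
python3 -m inch '[{"delta_pos":[-0.91,0.08,-0.1],"dr":[0.08,0.11,0.42],"claw":0},{"delta_pos":[-0.91,0.08,-0.1],"dr":[0.08,0.11,0.42],"claw":0},{"delta_pos":[-0.91,0.08,-0.1],"dr":[0.08,0.11,0.42],"claw":0},{"delta_pos":[-0.91,0.08,-0.1],"dr":[0.08,0.11,0.42],"claw":0},{"delta_pos":[-0.91,0.08,-0.1],"dr":[0.08,0.11,0.42],"claw":0},{"delta_pos":[-0.91,0.08,-0.1],"dr":[0.08,0.11,0.42],"claw":0},{"delta_pos":[-0.91,0.08,-0.1],"dr":[0.08,0.11,0.42],"claw":0},{"delta_pos":[-0.91,0.08,-0.1],"dr":[0.08,0.11,0.42],"claw":0},{"delta_pos":[-0.91,0.08,-0.1],"dr":[0.08,0.11,0.42],"claw":0},{"delta_pos":[-0.91,0.08,-0.1],"dr":[0.08,0.11,0.42],"claw":0}]' | sed -n 2p
python3 -m inch '[{"delta_pos":[-0.91,0.08,-0.1],"dr":[0.08,0.11,0.42],"claw":0},{"delta_pos":[-0.91,0.08,-0.1],"dr":[0.08,0.11,0.42],"claw":0},{"delta_pos":[-0.91,0.08,-0.1],"dr":[0.08,0.11,0.42],"claw":0},{"delta_pos":[-0.91,0.08,-0.1],"dr":[0.08,0.11,0.42],"claw":0},{"delta_pos":[-0.91,0.08,-0.1],"dr":[0.08,0.11,0.42],"claw":0},{"delta_pos":[-0.91,0.08,-0.1],"dr":[0.08,0.11,0.42],"claw":0},{"delta_pos":[-0.91,0.08,-0.1],"dr":[0.08,0.11,0.42],"claw":0},{"delta_pos":[-0.91,0.08,-0.1],"dr":[0.08,0.11,0.42],"claw":0},{"delta_pos":[-0.91,0.08,-0.1],"dr":[0.08,0.11,0.42],"claw":0},{"delta_pos":[-0.91,0.08,-0.1],"dr":[0.08,0.11,0.42],"claw":0}]' | sed -n 2p
python3 -m inch '[{"delta_pos":[-0.91,0.08,-0.1],"dr":[0.08,0.11,0.42],"claw":0},{"delta_pos":[-0.91,0.08,-0.1],"dr":[0.08,0.11,0.42],"claw":0},{"delta_pos":[-0.91,0.08,-0.1],"dr":[0.08,0.11,0.42],"claw":0},{"delta_pos":[-0.91,0.08,-0.1],"dr":[0.08,0.11,0.42],"claw":0},{"delta_pos":[-0.91,0.08,-0.1],"dr":[0.08,0.11,0.42],"claw":0},{"delta_pos":[-0.91,0.08,-0.1],"dr":[0.08,0.11,0.42],"claw":0},{"delta_pos":[-0.91,0.08,-0.1],"dr":[0.08,0.11,0.42],"claw":0},{"delta_pos":[-0.91,0.08,-0.1],"dr":[0.08,0.11,0.42],"claw":0},{"delta_pos":[-0.91,0.08,-0.1],"dr":[0.08,0.11,0.42],"claw":0},{"delta_pos":[-0.91,0.08,-0.1],"dr":[0.08,0.11,0.42],"claw":0}]'
python3 - <<'E'
from h import *
import pickle
a,Rt=frame((-.5255,-.8508)); p=np.array([.59,-.235,.13])+.13*a
plan(p,Rt,1)
c=cam('wrist');save(c,'w1.png');pickle.dump(c,open('w1.pkl','wb'));print(manip.sense()['joint_positions'],c['cx'],c['cy'],c['f'])
E
```

```text
tool_pos: [0.6243, 0.2666, 0.2491]
tool_pos: [0.6921, 0.002, 0.2363]
time: 4.15
tool_pos: [0.6395, -0.2663, 0.234]
tool_rot: [0.848, 0.47, -0.111, -0.22]
force: [0.1, -0.2, -0.6]
opening: 0.0851
gripper_force: 0.0
n 1 pos [0.03, -0.05, -0.35] dr [0.02, -0.21, 0.0]
[-5.69726455e-01  8.68319816e-01  8.39815776e-01  1.44366505e-02
  1.93086504e+00 -1.46240770e-03] 253.5323545894018 188.514070032546 297.3186396354542
```

View pics/w1.png

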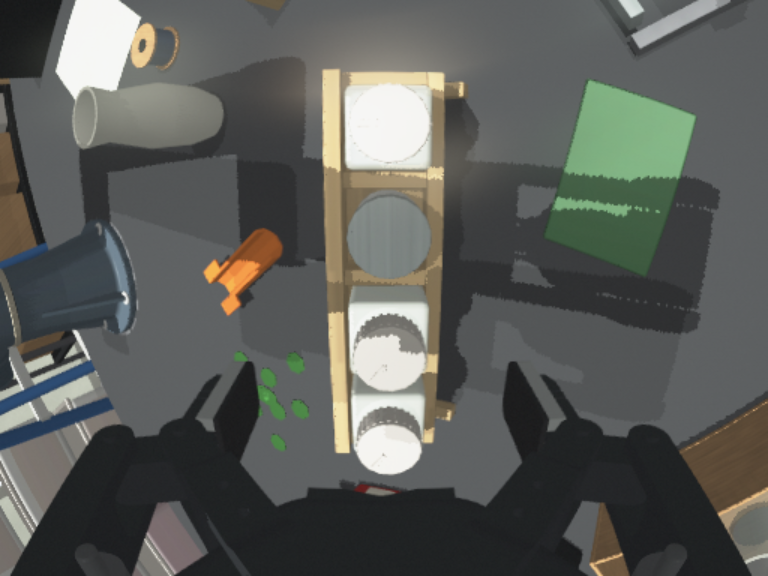

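Wrist view: caddy upright in the picture; cap tops near (389,123), (389,360), (388,447), tin at (389,236).

Run:
```python
from h import *
import pickle
c=pickle.load(open('w1.pkl','rb'));X=cloud(c)
a,Rt=frame((-.5255,-.8508)); M=Rt.as_matrix() # cols x,y,-a
o=np.array([.59,-.235,.13]); Q=(X-o)@M; H=-Q[...,2]
hsv=cv2.cvtColor(c['color'],cv2.COLOR_RGB2HSV)
white=(hsv[...,1]<50)&(hsv[...,2]>130)
reg=(abs(Q[...,0])<.16)&(abs(Q[...,1])<.05)&(c['depth']>0)
for i,(u,v) in enumerate([(259,82),(259,242),(259,300),(259,157)]):
    print('H at px',i,np.median(H[v-2:v+3,u-2:u+3]).round(4),Q[v,u].round(4))
    h0=np.median(H[v-2:v+3,u-2:u+3])
    m=reg&(abs(H-h0)<.003)&(np.hypot(Q[...,0]-Q[v,u,0],Q[...,1]-Q[v,u,1])<.035)
    x=X[m];ctr=x.mean(0);n=np.linalg.svd(x-ctr)[2][2];n*=np.sign(n[2])
    (cx,cy),r=cv2.minEnclosingCircle(Q[m][:,:2].astype(np.float32))
    q=np.array([cx,cy,-h0]);print(m.sum(),'n',n.round(3),'circ',np.round([cx,cy,r],4),'mean',Q[m][:,:2].mean(0).round(4),'world',(o+M@q).round(4))
print('a',a)
# bench check
print('bench z',np.median(X[200:230,330:350,2]))
```

```text
H at px 0 0.0015 [ 0.0936  0.0059 -0.0009]
2215 n [ 0.411 -0.251  0.876] circ [0.0941 0.006  0.0234] mean [0.0939 0.0062] world [ 0.6446 -0.1581  0.1284]
H at px 1 0.0017 [-0.0521  0.0065 -0.0019]
1671 n [ 0.415 -0.244  0.876] circ [-0.0496  0.0069  0.0237] mean [-0.0485  0.0068] world [ 0.5698 -0.2808  0.1282]
H at px 2 0.0023 [-0.1215  0.0071 -0.0022]
1171 n [ 0.416 -0.242  0.877] circ [-0.1219  0.0068  0.0237] mean [-0.12    0.0072] world [ 0.532  -0.3424  0.1287]
H at px 3 -0.0283 [0.0236 0.0067 0.0283]
2451 n [ 0.412 -0.25   0.876] circ [0.0225 0.0066 0.0278] mean [0.0227 0.0066] world [ 0.5952 -0.2118  0.102 ]
a [ 0.40789303 -0.25193675  0.87758256]
bench z -0.0003647906311527449
```

```bash
cat >> h.py <<'E'
C=[np.array([.6446,-.1581,.1284]),np.array([.5698,-.2808,.1284]),np.array([.5320,-.3424,.1286])]
RD=(-.5213,-.8533)
def cap(i,back,psi,n,s=None):
    a,Rt=frame(RD,psi); plan(C[i]+a*back,Rt,n,s)
E
python3 - <<'E'
from h import *
import pickle
c=pickle.load(open('w1.pkl','rb'));T=np.array(c['T_tool_cam']);v,u=np.mgrid[:384,:512]
W=c['W'];c['W']=T;X=cloud(c)
near=(c['depth']>0)&(X[...,2]>-.06)&(X[...,2]<.04)&(abs(X[...,0])<.03)&(abs(X[...,1])<.075)
x=X[near];print(len(x),x.min(0),x.max(0))
for s in (1,-1):
    y=x[x[:,1]*s>0];print(np.percentile(y,[1,50,99],axis=0).round(4))
cap(1,.035,-40,10)
E
```

```text
8966 [-0.01154948 -0.07461808 -0.0599913 ] [ 0.01582383  0.07486131 -0.00397685]
[[-0.0092  0.0392 -0.0598]
 [ 0.0085  0.0484 -0.05  ]
 [ 0.0149  0.0717 -0.0073]]
[[-0.0094 -0.072  -0.0598]
 [ 0.0085 -0.0491 -0.0499]
 [ 0.0149 -0.0398 -0.0071]]
n 10 pos [-0.15, -0.03, 0.27] dr [0.01, -0.02, -0.68]
```

```bash
python3 -m inch '[{"delta_pos":[-0.15,-0.03,0.27],"dr":[0.01,-0.02,-0.68],"claw":0},{"delta_pos":[-0.15,-0.03,0.27],"dr":[0.01,-0.02,-0.68],"claw":0},{"delta_pos":[-0.15,-0.03,0.27],"dr":[0.01,-0.02,-0.68],"claw":0},{"delta_pos":[-0.15,-0.03,0.27],"dr":[0.01,-0.02,-0.68],"claw":0},{"delta_pos":[-0.15,-0.03,0.27],"dr":[0.01,-0.02,-0.68],"claw":0},{"delta_pos":[-0.15,-0.03,0.27],"dr":[0.01,-0.02,-0.68],"claw":0},{"delta_pos":[-0.15,-0.03,0.27],"dr":[0.01,-0.02,-0.68],"claw":0},{"delta_pos":[-0.15,-0.03,0.27],"dr":[0.01,-0.02,-0.68],"claw":0},{"delta_pos":[-0.15,-0.03,0.27],"dr":[0.01,-0.02,-0.68],"claw":0},{"delta_pos":[-0.15,-0.03,0.27],"dr":[0.01,-0.02,-0.68],"claw":0}]' 30
python3 - <<'E'
from h import *
cap(1,-.02,-40,4)
E
```

```text
time: 5.2
tool_pos: [0.5879, -0.2842, 0.1598]
tool_rot: [0.627, 0.739, -0.038, -0.244]
force: [0.4, 0.3, -0.5]
opening: 0.0855
gripper_force: 0.0
n 4 pos [-0.04, -0.04, 0.46] dr [0.0, -0.0, 0.04]
```

```bash
python3 -m inch '[{"delta_pos":[-0.04,-0.04,0.46],"dr":[0,0,0],"claw":0},{"delta_pos":[-0.04,-0.04,0.46],"dr":[0,0,0],"claw":0},{"delta_pos":[-0.04,-0.04,0.46],"dr":[0,0,0],"claw":0},{"delta_pos":[-0.04,-0.04,0.46],"dr":[0,0,0],"claw":0},{"delta_pos":[0,0,0],"dr":[0,0,0],"claw":0},{"delta_pos":[0,0,0],"dr":[0,0,0],"claw":1},{"delta_pos":[0,0,0],"dr":[0,0,0],"claw":1},{"delta_pos":[0,0,0],"dr":[0,0,0],"claw":1},{"delta_pos":[0,0,0],"dr":[0,0,0],"claw":1},{"delta_pos":[0,0,0],"dr":[0,0,0],"claw":1}]' 40
python3 - <<'E'
from h import *
cap(1,-.02,-40,1); s=manip.sense(); print(R.from_quat(s['tool_rot']).inv().apply(s['ft_torque']),s['ft_torque'])
E
```

```text
time: 6.2
tool_pos: [0.5622, -0.2768, 0.1133]
tool_rot: [0.628, 0.738, -0.038, -0.243]
force: [1.1, -0.6, 4.3]
opening: 0.0449
gripper_force: 41.3
n 1 pos [0.01, 0.02, 0.09] dr [0.02, 0.01, 0.11]
[ 0.02865102 -0.09213252 -0.05709383] [-0.06316994 -0.00631298  0.09240505]
```

```bash
cat > tq.py <<'E'
from h import *
import sys
s=manip.sense();q=R.from_quat(s['tool_rot'])
print('t',round(s['time'],2),'Ttool',q.inv().apply(s['ft_torque']).round(3),'Ftool',q.inv().apply(s['force']).round(2),'open',s['opening'].round(4),'j',s['joint_positions'].round(2))
a,Rt=frame(RD,0); print('psi',np.degrees((Rt.inv()*q).as_rotvec()).round(1))
E
python3 -m inch '[{"delta_pos":[0,0,0],"dr":[0,0,0.3],"claw":1},{"delta_pos":[0,0,0],"dr":[0,0,0.3],"claw":1},{"delta_pos":[0,0,0],"dr":[0,0,0.3],"claw":1},{"delta_pos":[0,0,0],"dr":[0,0,0.3],"claw":1},{"delta_pos":[0,0,0],"dr":[0,0,0.3],"claw":1},{"delta_pos":[0,0,0],"dr":[0,0,0.3],"claw":1},{"delta_pos":[0,0,0],"dr":[0,0,0.3],"claw":1},{"delta_pos":[0,0,0],"dr":[0,0,0.3],"claw":1},{"delta_pos":[0,0,0],"dr":[0,0,0.3],"claw":1},{"delta_pos":[0,0,0],"dr":[0,0,0.3],"claw":1}]'
python3 tq.py
```

```text
time: 7.2
tool_pos: [0.5625, -0.2767, 0.1132]
tool_rot: [0.736, 0.631, -0.075, -0.234]
force: [1.6, -0.3, 4.6]
opening: 0.0446
gripper_force: 41.4Traceback (most recent call last):
  File "tq.py", line 4, in <module>
    print('t',round(s['time'],2),'Ttool',q.inv().apply(s['ft_torque']).round(3),'Ftool',q.inv().apply(s['force']).round(2),'open',s['opening'].round(4),'j',s['joint_positions'].round(2))
                                                                                                                                  ^^^^^^^^^^^^^^^^^^
AttributeError: 'float' object has no attribute 'round'
```

```bash
sed -i "s/s\['opening'\].round(4)/round(s['opening'],4)/" tq.py; python3 tq.py
```

```text
t 7.2 Ttool [-0.12  -0.126 -0.11 ] Ftool [ 0.82 -0.58 -4.75] open 0.0446 j [-0.62  0.89  1.15 -0.03  1.6  -0.46]
psi [ -0.2   0.  -22.6]
```

```bash
python3 -m inch '[{"delta_pos":[0,0,0],"dr":[0,0,0.5],"claw":1},{"delta_pos":[0,0,0],"dr":[0,0,0.5],"claw":1},{"delta_pos":[0,0,0],"dr":[0,0,0.5],"claw":1},{"delta_pos":[0,0,0],"dr":[0,0,0.5],"claw":1},{"delta_pos":[0,0,0],"dr":[0,0,0.5],"claw":1},{"delta_pos":[0,0,0],"dr":[0,0,0.5],"claw":1},{"delta_pos":[0,0,0],"dr":[0,0,0.5],"claw":1},{"delta_pos":[0,0,0],"dr":[0,0,0.5],"claw":1},{"delta_pos":[0,0,0],"dr":[0,0,0.5],"claw":1},{"delta_pos":[0,0,0],"dr":[0,0,0.5],"claw":1}]' | tail -1
python3 tq.py
python3 -m inch '[{"delta_pos":[0,0,0],"dr":[0,0,0.4],"claw":1},{"delta_pos":[0,0,0],"dr":[0,0,0.4],"claw":1},{"delta_pos":[0,0,0],"dr":[0,0,0.4],"claw":1},{"delta_pos":[0,0,0],"dr":[0,0,0.4],"claw":1},{"delta_pos":[0,0,0],"dr":[0,0,0.4],"claw":1},{"delta_pos":[0,0,0],"dr":[0,0,0.4],"claw":1},{"delta_pos":[0,0,0],"dr":[0,0,0.4],"claw":1},{"delta_pos":[0,0,0],"dr":[0,0,0.4],"claw":1},{"delta_pos":[0,0,0],"dr":[0,0,0.4],"claw":1},{"delta_pos":[0,0,0],"dr":[0,0,0.4],"claw":1}]'|tail -1
python3 tq.py
```

```text
gripper_force: 41.4
t 8.2 Ttool [-0.326 -0.016 -0.144] Ftool [ 0.64  0.46 -4.14] open 0.0443 j [-0.62  0.89  1.15 -0.03  1.6   0.07]
psi [-0.3  0.1  7.4]
gripper_force: 41.6
t 9.2 Ttool [-0.005  0.43  -1.14 ] Ftool [ 1.39 -1.06 -3.34] open 0.0449 j [-0.62  0.89  1.15 -0.03  1.6   0.48]
psi [-0.1  0.2 31.2]
```

```bash
python3 -m inch '[{"delta_pos":[0,0,0],"dr":[0,0,0],"claw":0},{"delta_pos":[0,0,0],"dr":[0,0,0],"claw":0},{"delta_pos":[0,0,0],"dr":[0,0,0],"claw":0},{"delta_pos":[0,0,0],"dr":[0,0,0],"claw":0},{"delta_pos":[0,0,-0.35],"dr":[0,0,0],"claw":0},{"delta_pos":[0,0,-0.35],"dr":[0,0,0],"claw":0},{"delta_pos":[0,0,-0.35],"dr":[0,0,0],"claw":0},{"delta_pos":[0,0,-0.35],"dr":[0,0,0],"claw":0},{"delta_pos":[0,0,-0.35],"dr":[0,0,0],"claw":0},{"delta_pos":[0,0,-0.35],"dr":[0,0,0],"claw":0}]'
python3 - <<'E'
from h import *
cap(2,.035,-40,10)
E
```

```text
time: 10.2
tool_pos: [0.5879, -0.2923, 0.1687]
tool_rot: [0.942, 0.228, -0.174, -0.175]
force: [0.2, -0.3, -0.4]
opening: 0.0853
gripper_force: 0.0
n 10 pos [-0.26, -0.0, 0.03] dr [0.0, -0.0, -1.19]
```

Run:
```python
from h import *
cap(2,.035,-29,10)
```

```text
n 10 pos [-0.25, 0.02, 0.03] dr [0.0, -0.0, -1.01]
```

```bash
python3 -m inch '[{"delta_pos":[-0.25,0.02,0.03],"dr":[0,0,-1],"claw":0},{"delta_pos":[-0.25,0.02,0.03],"dr":[0,0,-1],"claw":0},{"delta_pos":[-0.25,0.02,0.03],"dr":[0,0,-1],"claw":0},{"delta_pos":[-0.25,0.02,0.03],"dr":[0,0,-1],"claw":0},{"delta_pos":[-0.25,0.02,0.03],"dr":[0,0,-1],"claw":0},{"delta_pos":[-0.25,0.02,0.03],"dr":[0,0,-1],"claw":0},{"delta_pos":[-0.25,0.02,0.03],"dr":[0,0,-1],"claw":0},{"delta_pos":[-0.25,0.02,0.03],"dr":[0,0,-1],"claw":0},{"delta_pos":[-0.25,0.02,0.03],"dr":[0,0,-1],"claw":0},{"delta_pos":[-0.25,0.02,0.03],"dr":[0,0,-1],"claw":0}]'
python3 - <<'E'
from h import *
cap(2,-.02,-29,4);cap(2,-.02,-40,4)
E
```

```text
time: 11.2
tool_pos: [0.5466, -0.3517, 0.16]
tool_rot: [0.7, 0.67, -0.063, -0.239]
force: [0.1, -0.2, -0.3]
opening: 0.0856
gripper_force: 0.0
n 4 pos [0.0, 0.0, 0.47] dr [0.0, -0.0, -0.0]
n 4 pos [0.0, 0.0, 0.47] dr [0.0, -0.0, -0.46]
```

Position is right; descend with the last bit of turn in the first two rows, then grip and tug.

```bash
python3 -m inch '[{"delta_pos":[0,0,0.47],"dr":[0,0,-1],"claw":0},{"delta_pos":[0,0,0.47],"dr":[0,0,-1],"claw":0},{"delta_pos":[0,0,0.47],"dr":[0,0,0],"claw":0},{"delta_pos":[0,0,0.47],"dr":[0,0,0],"claw":0},{"delta_pos":[0,0,0],"dr":[0,0,0],"claw":0},{"delta_pos":[0,0,0],"dr":[0,0,0],"claw":1},{"delta_pos":[0,0,0],"dr":[0,0,0],"claw":1},{"delta_pos":[0,0,0],"dr":[0,0,0],"claw":1},{"delta_pos":[0,0,0],"dr":[0,0,0],"claw":1},{"delta_pos":[0,0,0],"dr":[0,0,0],"claw":1}]' 40
python3 tq.py
python3 -m inch '[{"delta_pos":[0,0,0],"dr":[0,0,0.3],"claw":1},{"delta_pos":[0,0,0],"dr":[0,0,0.3],"claw":1},{"delta_pos":[0,0,0],"dr":[0,0,0.3],"claw":1},{"delta_pos":[0,0,0],"dr":[0,0,0.3],"claw":1},{"delta_pos":[0,0,0],"dr":[0,0,0.3],"claw":1},{"delta_pos":[0,0,0],"dr":[0,0,0.3],"claw":1},{"delta_pos":[0,0,0],"dr":[0,0,0.3],"claw":1},{"delta_pos":[0,0,0],"dr":[0,0,0.3],"claw":1},{"delta_pos":[0,0,0],"dr":[0,0,0.3],"claw":1},{"delta_pos":[0,0,0],"dr":[0,0,0.3],"claw":1}]' | tail -1
python3 tq.py
```

```text
time: 12.2
tool_pos: [0.5238, -0.3379, 0.1112]
tool_rot: [0.628, 0.738, -0.038, -0.243]
force: [-0.1, -1.6, 5.0]
opening: 0.0447
gripper_force: 41.3
t 12.2 Ttool [ 0.256 -0.161 -0.039] Ftool [ 0.02 -2.22 -4.82] open 0.0447 j [-0.71  0.89  1.16 -0.08  1.59 -0.86]
psi [ -0.1  -0.1 -40.6]
gripper_force: 41.4
t 13.2 Ttool [ 0.123 -0.211 -0.12 ] Ftool [ 0.67 -1.55 -5.54] open 0.0447 j [-0.71  0.89  1.16 -0.08  1.59 -0.54]
psi [ -0.2  -0.  -22.6]
```

Loose too. Turn on.

```bash
python3 -m inch '[{"delta_pos":[0,0,0],"dr":[0,0,0.5],"claw":1},{"delta_pos":[0,0,0],"dr":[0,0,0.5],"claw":1},{"delta_pos":[0,0,0],"dr":[0,0,0.5],"claw":1},{"delta_pos":[0,0,0],"dr":[0,0,0.5],"claw":1},{"delta_pos":[0,0,0],"dr":[0,0,0.5],"claw":1},{"delta_pos":[0,0,0],"dr":[0,0,0.5],"claw":1},{"delta_pos":[0,0,0],"dr":[0,0,0.5],"claw":1},{"delta_pos":[0,0,0],"dr":[0,0,0.5],"claw":1},{"delta_pos":[0,0,0],"dr":[0,0,0.5],"claw":1},{"delta_pos":[0,0,0],"dr":[0,0,0.5],"claw":1}]' | tail -1
python3 tq.py
python3 -m inch '[{"delta_pos":[0,0,0],"dr":[0,0,0.4],"claw":1},{"delta_pos":[0,0,0],"dr":[0,0,0.4],"claw":1},{"delta_pos":[0,0,0],"dr":[0,0,0.4],"claw":1},{"delta_pos":[0,0,0],"dr":[0,0,0.4],"claw":1},{"delta_pos":[0,0,0],"dr":[0,0,0.4],"claw":1},{"delta_pos":[0,0,0],"dr":[0,0,0.4],"claw":1},{"delta_pos":[0,0,0],"dr":[0,0,0.4],"claw":1},{"delta_pos":[0,0,0],"dr":[0,0,0.4],"claw":1},{"delta_pos":[0,0,0],"dr":[0,0,0.4],"claw":1},{"delta_pos":[0,0,0],"dr":[0,0,0.4],"claw":1}]'|tail -1
python3 tq.py
```

```text
gripper_force: 41.3
t 14.2 Ttool [-0.138 -0.176 -0.129] Ftool [-1.4  -0.58 -4.54] open 0.045 j [-0.71  0.89  1.16 -0.08  1.59 -0.02]
psi [-0.2  0.   7.5]
gripper_force: 41.9
t 15.2 Ttool [ 0.035  0.218 -0.486] Ftool [ 1.22 -1.47 -4.38] open 0.0447 j [-0.71  0.89  1.16 -0.08  1.59  0.4 ]
psi [-0.1  0.2 31.2]
```

```bash
python3 -m inch '[{"delta_pos":[0,0,0],"dr":[0,0,0.4],"claw":1},{"delta_pos":[0,0,0],"dr":[0,0,0.4],"claw":1},{"delta_pos":[0,0,0],"dr":[0,0,0.4],"claw":1},{"delta_pos":[0,0,0],"dr":[0,0,0],"claw":1},{"delta_pos":[0,0,0],"dr":[0,0,0],"claw":1},{"delta_pos":[0,0,0],"dr":[0,0,0],"claw":1},{"delta_pos":[0,0,0],"dr":[0,0,0],"claw":1},{"delta_pos":[0,0,0],"dr":[0,0,0],"claw":1},{"delta_pos":[0,0,0],"dr":[0,0,0],"claw":1},{"delta_pos":[0,0,0],"dr":[0,0,0],"claw":1}]'|tail -1
python3 tq.py
python3 -m inch '[{"delta_pos":[0,0,0],"dr":[0,0,0],"claw":0},{"delta_pos":[0,0,0],"dr":[0,0,0],"claw":0},{"delta_pos":[0,0,0],"dr":[0,0,0],"claw":0},{"delta_pos":[0,0,0],"dr":[0,0,0],"claw":0},{"delta_pos":[0,0,-0.35],"dr":[0,0,0],"claw":0},{"delta_pos":[0,0,-0.35],"dr":[0,0,0],"claw":0},{"delta_pos":[0,0,-0.35],"dr":[0,0,0],"claw":0},{"delta_pos":[0,0,-0.35],"dr":[0,0,0],"claw":0},{"delta_pos":[0,0,-0.35],"dr":[0,0,0],"claw":0},{"delta_pos":[0,0,-0.35],"dr":[0,0,0],"claw":0}]'
python3 - <<'E'
from h import *
cap(0,.035,-20,10);cap(0,.035,-20,9)
E
```

```text
gripper_force: 42.0
t 16.2 Ttool [ 0.167  0.657 -0.259] Ftool [ 3.79 -1.38 -6.47] open 0.045 j [-0.71  0.89  1.16 -0.08  1.59  0.52]
psi [-0.1  0.2 38.5]
time: 17.2
tool_pos: [0.5496, -0.3532, 0.1664]
tool_rot: [0.954, 0.168, -0.185, -0.164]
force: [0.1, 0.1, 0.5]
opening: 0.085
gripper_force: 0.0
n 10 pos [0.73, -0.16, 0.03] dr [0.0, -0.0, -0.98]
n 9 pos [0.82, -0.18, 0.03] dr [0.0, -0.0, -1.08]
```

```bash
python3 -m inch '[{"delta_pos":[0.73,-0.16,0.03],"dr":[0,0,-0.98],"claw":0},{"delta_pos":[0.73,-0.16,0.03],"dr":[0,0,-0.98],"claw":0},{"delta_pos":[0.73,-0.16,0.03],"dr":[0,0,-0.98],"claw":0},{"delta_pos":[0.73,-0.16,0.03],"dr":[0,0,-0.98],"claw":0},{"delta_pos":[0.73,-0.16,0.03],"dr":[0,0,-0.98],"claw":0},{"delta_pos":[0.73,-0.16,0.03],"dr":[0,0,-0.98],"claw":0},{"delta_pos":[0.73,-0.16,0.03],"dr":[0,0,-0.98],"claw":0},{"delta_pos":[0.73,-0.16,0.03],"dr":[0,0,-0.98],"claw":0},{"delta_pos":[0.73,-0.16,0.03],"dr":[0,0,-0.98],"claw":0},{"delta_pos":[0.73,-0.16,0.03],"dr":[0,0,-0.98],"claw":0}]'
python3 - <<'E'
from h import *
cap(0,-.02,-20,4)
E
```

```text
time: 18.2
tool_pos: [0.6571, -0.1662, 0.1584]
tool_rot: [0.747, 0.617, -0.08, -0.234]
force: [0.6, -0.9, 0.7]
opening: 0.0854
gripper_force: 0.0
n 4 pos [-0.0, 0.01, 0.45] dr [0.0, -0.0, 0.02]
```

```bash
python3 -m inch '[{"delta_pos":[0,0.01,0.45],"dr":[0,0,0],"claw":0},{"delta_pos":[0,0.01,0.45],"dr":[0,0,0],"claw":0},{"delta_pos":[0,0.01,0.45],"dr":[0,0,0],"claw":0},{"delta_pos":[0,0.01,0.45],"dr":[0,0,0],"claw":0},{"delta_pos":[0,0,0],"dr":[0,0,0],"claw":0},{"delta_pos":[0,0,0],"dr":[0,0,0],"claw":1},{"delta_pos":[0,0,0],"dr":[0,0,0],"claw":1},{"delta_pos":[0,0,0],"dr":[0,0,0],"claw":1},{"delta_pos":[0,0,0],"dr":[0,0,0],"claw":1},{"delta_pos":[0,0,0],"dr":[0,0,0],"claw":1}]' 40
python3 tq.py
python3 -m inch '[{"delta_pos":[0,0,0],"dr":[0,0,0.2],"claw":1},{"delta_pos":[0,0,0],"dr":[0,0,0.2],"claw":1},{"delta_pos":[0,0,0],"dr":[0,0,0.2],"claw":1},{"delta_pos":[0,0,0],"dr":[0,0,0.2],"claw":1},{"delta_pos":[0,0,0],"dr":[0,0,0.2],"claw":1},{"delta_pos":[0,0,0],"dr":[0,0,0.2],"claw":1},{"delta_pos":[0,0,0],"dr":[0,0,0.2],"claw":1},{"delta_pos":[0,0,0],"dr":[0,0,0.2],"claw":1},{"delta_pos":[0,0,0],"dr":[0,0,0.2],"claw":1},{"delta_pos":[0,0,0],"dr":[0,0,0.2],"claw":1}]' | tail -1
python3 tq.py
```

```text
time: 19.2
tool_pos: [0.6367, -0.1543, 0.1113]
tool_rot: [0.749, 0.615, -0.08, -0.232]
force: [1.7, -0.6, 3.9]
opening: 0.0447
gripper_force: 41.5
t 19.2 Ttool [-0.232 -0.105  0.016] Ftool [ 0.43 -0.2  -4.27] open 0.0447 j [-0.43  0.92  1.07  0.06  1.64 -0.25]
psi [ -0.2   0.  -20.3]
gripper_force: 42.1
t 20.2 Ttool [ 0.497 -0.609 -1.202] Ftool [-2.96 -4.11 -6.34] open 0.0448 j [-0.43  0.92  1.07  0.05  1.65 -0.04]
psi [ 0.  -0.2 -8.3]
```

c0 is the tight one. Back to c2 to confirm it is home with a fresh tug.

```bash
python3 -m inch '[{"delta_pos":[0,0,0],"dr":[0,0,0],"claw":0},{"delta_pos":[0,0,0],"dr":[0,0,0],"claw":0},{"delta_pos":[0,0,0],"dr":[0,0,0],"claw":0},{"delta_pos":[0,0,0],"dr":[0,0,0],"claw":0},{"delta_pos":[0,0,-0.35],"dr":[0,0,0],"claw":0},{"delta_pos":[0,0,-0.35],"dr":[0,0,0],"claw":0},{"delta_pos":[0,0,-0.35],"dr":[0,0,0],"claw":0},{"delta_pos":[0,0,-0.35],"dr":[0,0,0],"claw":0},{"delta_pos":[0,0,-0.35],"dr":[0,0,0],"claw":0},{"delta_pos":[0,0,-0.35],"dr":[0,0,0],"claw":0}]'
python3 - <<'E'
from h import *
cap(2,.035,-20,10)
E
```

```text
time: 21.2
tool_pos: [0.6619, -0.1698, 0.1666]
tool_rot: [0.809, 0.534, -0.104, -0.223]
force: [0.4, 0.7, 0.2]
opening: 0.0853
gripper_force: 0.0
n 10 pos [-0.7, -0.17, 0.03] dr [0.0, -0.0, -0.2]
```

```bash
python3 -m inch '[{"delta_pos":[-0.7,-0.17,0.03],"dr":[0,0,-0.2],"claw":0},{"delta_pos":[-0.7,-0.17,0.03],"dr":[0,0,-0.2],"claw":0},{"delta_pos":[-0.7,-0.17,0.03],"dr":[0,0,-0.2],"claw":0},{"delta_pos":[-0.7,-0.17,0.03],"dr":[0,0,-0.2],"claw":0},{"delta_pos":[-0.7,-0.17,0.03],"dr":[0,0,-0.2],"claw":0},{"delta_pos":[-0.7,-0.17,0.03],"dr":[0,0,-0.2],"claw":0},{"delta_pos":[-0.7,-0.17,0.03],"dr":[0,0,-0.2],"claw":0},{"delta_pos":[-0.7,-0.17,0.03],"dr":[0,0,-0.2],"claw":0},{"delta_pos":[-0.7,-0.17,0.03],"dr":[0,0,-0.2],"claw":0},{"delta_pos":[-0.7,-0.17,0.03],"dr":[0,0,-0.2],"claw":0}]'
python3 - <<'E'
from h import *
cap(2,-.02,-20,4)
E
```

```text
time: 22.2
tool_pos: [0.545, -0.3522, 0.1579]
tool_rot: [0.749, 0.615, -0.08, -0.233]
force: [0.3, -0.3, -0.1]
opening: 0.0854
gripper_force: 0.0
n 4 pos [0.01, 0.0, 0.45] dr [0.0, -0.0, 0.01]
```

```bash
python3 -m inch '[{"delta_pos":[0.01,0,0.45],"dr":[0,0,0],"claw":0},{"delta_pos":[0.01,0,0.45],"dr":[0,0,0],"claw":0},{"delta_pos":[0.01,0,0.45],"dr":[0,0,0],"claw":0},{"delta_pos":[0.01,0,0.45],"dr":[0,0,0],"claw":0},{"delta_pos":[0,0,0],"dr":[0,0,0],"claw":1},{"delta_pos":[0,0,0],"dr":[0,0,0],"claw":1},{"delta_pos":[0,0,0],"dr":[0,0,0],"claw":1},{"delta_pos":[0,0,0],"dr":[0,0,0],"claw":1},{"delta_pos":[0,0,0],"dr":[0,0,0],"claw":1},{"delta_pos":[0,0,0],"dr":[0,0,0],"claw":1}]' 40
python3 tq.py
python3 -m inch '[{"delta_pos":[0,0,0],"dr":[0,0,0.2],"claw":1},{"delta_pos":[0,0,0],"dr":[0,0,0.2],"claw":1},{"delta_pos":[0,0,0],"dr":[0,0,0.2],"claw":1},{"delta_pos":[0,0,0],"dr":[0,0,0.2],"claw":1},{"delta_pos":[0,0,0],"dr":[0,0,0.2],"claw":1},{"delta_pos":[0,0,0],"dr":[0,0,0.2],"claw":1},{"delta_pos":[0,0,0],"dr":[0,0,0.2],"claw":1},{"delta_pos":[0,0,0],"dr":[0,0,0.2],"claw":1},{"delta_pos":[0,0,0],"dr":[0,0,0.2],"claw":1},{"delta_pos":[0,0,0],"dr":[0,0,0.2],"claw":1}]' | tail -1
python3 tq.py
```

```text
time: 23.2
tool_pos: [0.5236, -0.3373, 0.1114]
tool_rot: [0.749, 0.615, -0.081, -0.233]
force: [-1.0, -0.9, 5.7]
opening: 0.0451
gripper_force: 41.2
t 23.2 Ttool [ 0.38  -0.126 -0.036] Ftool [-0.12 -3.31 -4.85] open 0.0451 j [-0.71  0.89  1.16 -0.08  1.59 -0.5 ]
psi [ -0.1  -0.  -20.2]
gripper_force: 41.6
t 24.2 Ttool [ 0.413 -0.211 -0.991] Ftool [-1.13 -2.58 -4.64] open 0.045 j [-0.71  0.89  1.16 -0.08  1.59 -0.29]
psi [-0.   0.1 -8.4]
```

```bash
cat >> h.py <<'E'
SX=np.array([.9653,.2612,0]);SY=np.array([-.2612,.9653,0]);SO=np.array([.564,.254,0])
def shelf(s,z,phi,n,x=-.008):
    p=SO+s*SY+x*SX+[0,0,z]; t=np.radians(phi); y=np.array([np.cos(t),np.sin(t),0]); zz=np.array([0,0,-1.])
    Rt=R.from_matrix(np.c_[np.cross(y,zz),y,zz]); plan(p,Rt,n)
    # path of the jar's underside centre
    S=manip.sense();R0=R.from_quat(S['tool_rot']);rv=(R0.inv()*Rt).as_rotvec()
    M=sum(R.from_rotvec(rv*k/n).as_matrix() for k in range(n));d=np.linalg.solve(M,R0.inv().apply(p-S['tool_pos']))
    q=S['tool_pos'].copy();out=[]
    for k in range(n):
        q=q+(R0*R.from_rotvec(rv*k/n)).apply(d)
        if (k+1)%max(1,n//6)==0: out.append(np.r_[q,(q+(R0*R.from_rotvec(rv*(k+1)/n)).apply([0,0,.08]))[2]].round(3).tolist())
    print('TCP, underside z:',out)
E
python3 -m inch '[{"delta_pos":[0,0,-0.2],"dr":[0,0,0],"claw":1},{"delta_pos":[0,0,-0.4],"dr":[0,0,0],"claw":1},{"delta_pos":[0,0,-0.5],"dr":[0,0,0],"claw":1},{"delta_pos":[0,0,-0.5],"dr":[0,0,0],"claw":1},{"delta_pos":[0,0,-0.5],"dr":[0,0,0],"claw":1},{"delta_pos":[0,0,-0.5],"dr":[0,0,0],"claw":1},{"delta_pos":[0,0,-0.5],"dr":[0,0,0],"claw":1},{"delta_pos":[0,0,-0.5],"dr":[0,0,0],"claw":1},{"delta_pos":[0,0,-0.4],"dr":[0,0,0],"claw":1},{"delta_pos":[0,0,-0.2],"dr":[0,0,0],"claw":1}]' 50
python3 - <<'E'
from h import *
shelf(.112,.285,25,28)
shelf(.112,.285,25,30)
E
```

```text
time: 25.2
tool_pos: [0.5758, -0.3685, 0.221]
tool_rot: [0.809, 0.534, -0.104, -0.223]
force: [0.1, -0.3, -1.4]
opening: 0.0449
gripper_force: 55.8
n 28 pos [0.9, -0.07, 0.0] dr [-0.15, -0.09, -0.28]
TCP, underside z: [[0.608, -0.266, 0.232, 0.16], [0.628, -0.161, 0.245, 0.17], [0.634, -0.053, 0.257, 0.18], [0.627, 0.054, 0.268, 0.19], [0.606, 0.16, 0.277, 0.198], [0.573, 0.262, 0.283, 0.203], [0.527, 0.36, 0.285, 0.205]]
n 30 pos [0.84, -0.06, 0.0] dr [-0.14, -0.09, -0.26]
TCP, underside z: [[0.613, -0.249, 0.234, 0.161], [0.631, -0.125, 0.249, 0.173], [0.632, 0.0, 0.262, 0.185], [0.614, 0.125, 0.274, 0.195], [0.579, 0.245, 0.282, 0.202], [0.527, 0.36, 0.285, 0.205]]
```

```bash
python3 -m inch '[{"delta_pos":[0.84,-0.06,0],"dr":[-0.14,-0.09,-0.26],"claw":1},{"delta_pos":[0.84,-0.06,0],"dr":[-0.14,-0.09,-0.26],"claw":1},{"delta_pos":[0.84,-0.06,0],"dr":[-0.14,-0.09,-0.26],"claw":1},{"delta_pos":[0.84,-0.06,0],"dr":[-0.14,-0.09,-0.26],"claw":1},{"delta_pos":[0.84,-0.06,0],"dr":[-0.14,-0.09,-0.26],"claw":1},{"delta_pos":[0.84,-0.06,0],"dr":[-0.14,-0.09,-0.26],"claw":1},{"delta_pos":[0.84,-0.06,0],"dr":[-0.14,-0.09,-0.26],"claw":1},{"delta_pos":[0.84,-0.06,0],"dr":[-0.14,-0.09,-0.26],"claw":1},{"delta_pos":[0.84,-0.06,0],"dr":[-0.14,-0.09,-0.26],"claw":1},{"delta_pos":[0.84,-0.06,0],"dr":[-0.14,-0.09,-0.26],"claw":1}]' | sed -n '2p;5p'
python3 -m inch '[{"delta_pos":[0.84,-0.06,0],"dr":[-0.14,-0.09,-0.26],"claw":1},{"delta_pos":[0.84,-0.06,0],"dr":[-0.14,-0.09,-0.26],"claw":1},{"delta_pos":[0.84,-0.06,0],"dr":[-0.14,-0.09,-0.26],"claw":1},{"delta_pos":[0.84,-0.06,0],"dr":[-0.14,-0.09,-0.26],"claw":1},{"delta_pos":[0.84,-0.06,0],"dr":[-0.14,-0.09,-0.26],"claw":1},{"delta_pos":[0.84,-0.06,0],"dr":[-0.14,-0.09,-0.26],"claw":1},{"delta_pos":[0.84,-0.06,0],"dr":[-0.14,-0.09,-0.26],"claw":1},{"delta_pos":[0.84,-0.06,0],"dr":[-0.14,-0.09,-0.26],"claw":1},{"delta_pos":[0.84,-0.06,0],"dr":[-0.14,-0.09,-0.26],"claw":1},{"delta_pos":[0.84,-0.06,0],"dr":[-0.14,-0.09,-0.26],"claw":1}]' | sed -n '2p;5p'
python3 - <<'E'
from h import *
shelf(.112,.28,25,10)
c=cam('wrist')
save(c,'w2.png')
E
```

```text
tool_pos: [0.6311, -0.1232, 0.2485]
opening: 0.0448
tool_pos: [0.6141, 0.1266, 0.2739]
opening: 0.0444
n 10 pos [0.83, -0.06, 0.02] dr [-0.14, -0.08, -0.26]
TCP, underside z: [[0.608, 0.151, 0.275, 0.196], [0.602, 0.175, 0.277, 0.197], [0.595, 0.199, 0.278, 0.198], [0.587, 0.223, 0.279, 0.199], [0.579, 0.246, 0.279, 0.2], [0.57, 0.27, 0.28, 0.2], [0.56, 0.293, 0.28, 0.2], [0.55, 0.315, 0.28, 0.2], [0.539, 0.338, 0.28, 0.2], [0.527, 0.36, 0.28, 0.2]]
```

View pics/w2.png

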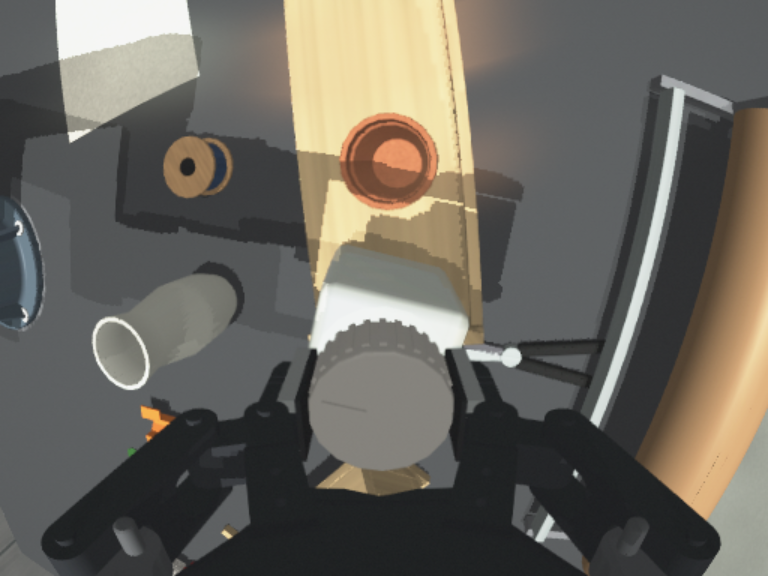

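The jar hangs well in the jaws; pot rim at (389,161), board clear below it. Measure board and pot from here.

Run:
```python
from h import *
c=cam('wrist');X=cloud(c)
hsv=cv2.cvtColor(c['color'],cv2.COLOR_RGB2HSV)
z=X[10:80,205:290,2];print('board z',np.percentile(z,[10,50,90]).round(4))
reg=np.zeros(z.shape);m=(X[...,2]>.152)&(X[...,2]<.172)&(hsv[...,1]>100);m[:60]=0;m[150:]=0;m[:,:215]=0;m[:,300:]=0
(cx,cy),r=cv2.minEnclosingCircle(X[m][:,:2].astype(np.float32));p=np.array([cx,cy,0])
print('pot',m.sum(),cx,cy,r,'shelf s',(p-SO)@SY,'x',(p-SO)@SX, 'z',np.median(X[m][:,2]))
mm=(abs(X[...,2]-.111)<.006)&(hsv[...,1]>40);mm[100:]=0
for v in (20,40,60,80):
    u=np.nonzero(mm[v])[0];
    for k in (u[0],u[-1]): print(v,k,((X[v,k]*[1,1,0]-SO)@np.c_[SX,SY]).round(4))
```

```text
board z [0.1087 0.1097 0.1107]
pot 1019 0.5880236029624939 0.20120787620544434 0.028034823015332222 shelf s -0.057235202192688 x 0.009400681204557473 z 0.16122309697523973
20 192 [-0.0609  0.0577]
20 297 [0.0504 0.0397]
40 194 [-0.0599  0.0332]
40 299 [0.0499 0.017 ]
60 195 [-0.0607  0.0103]
60 301 [ 0.0497 -0.0045]
80 197 [-0.06   -0.0123]
80 511 [ 0.2974 -0.0228]
```

```bash
python3 -m inch '[{"delta_pos":[0.83,-0.06,0.02],"dr":[-0.14,-0.08,-0.26],"claw":1},{"delta_pos":[0.83,-0.06,0.02],"dr":[-0.14,-0.08,-0.26],"claw":1},{"delta_pos":[0.83,-0.06,0.02],"dr":[-0.14,-0.08,-0.26],"claw":1},{"delta_pos":[0.83,-0.06,0.02],"dr":[-0.14,-0.08,-0.26],"claw":1},{"delta_pos":[0.83,-0.06,0.02],"dr":[-0.14,-0.08,-0.26],"claw":1},{"delta_pos":[0.83,-0.06,0.02],"dr":[-0.14,-0.08,-0.26],"claw":1},{"delta_pos":[0.83,-0.06,0.02],"dr":[-0.14,-0.08,-0.26],"claw":1},{"delta_pos":[0.83,-0.06,0.02],"dr":[-0.14,-0.08,-0.26],"claw":1},{"delta_pos":[0.83,-0.06,0.02],"dr":[-0.14,-0.08,-0.26],"claw":1},{"delta_pos":[0.83,-0.06,0.02],"dr":[-0.14,-0.08,-0.26],"claw":1}]'
python3 - <<'E'
from h import *
shelf(.112,.20,25,7); s=manip.sense(); print(R.from_quat(s['tool_rot']).as_matrix()[:,2])
# jar lower edges seen? underside height from cap grip
E
```

```text
time: 28.3
tool_pos: [0.5283, 0.3591, 0.2791]
tool_rot: [0.539, 0.842, 0.001, 0.0]
force: [-0.5, 0.0, -2.9]
opening: 0.0448
gripper_force: 55.8
n 7 pos [0.01, -0.0, 0.38] dr [0.0, -0.0, -0.01]
TCP, underside z: [[0.528, 0.359, 0.268, 0.188], [0.528, 0.359, 0.256, 0.176], [0.528, 0.36, 0.245, 0.165], [0.528, 0.36, 0.234, 0.154], [0.527, 0.36, 0.223, 0.143], [0.527, 0.36, 0.211, 0.131], [0.527, 0.36, 0.2, 0.12]]
[ 0.00161037  0.0010336  -0.99999817]
```

```bash
python3 -m inch '[{"delta_pos":[0.01,0,0.38],"dr":[0,0,0],"claw":1},{"delta_pos":[0.01,0,0.38],"dr":[0,0,0],"claw":1},{"delta_pos":[0.01,0,0.38],"dr":[0,0,0],"claw":1},{"delta_pos":[0.01,0,0.38],"dr":[0,0,0],"claw":1},{"delta_pos":[0.01,0,0.38],"dr":[0,0,0],"claw":1},{"delta_pos":[0.01,0,0.38],"dr":[0,0,0],"claw":1},{"delta_pos":[0.01,0,0.38],"dr":[0,0,0],"claw":1},{"delta_pos":[0,0,0.09],"dr":[0,0,0],"claw":1},{"delta_pos":[0,0,0.09],"dr":[0,0,0],"claw":1},{"delta_pos":[0,0,0.05],"dr":[0,0,0],"claw":1}]'; python3 tq.py
```

```text
time: 29.3
tool_pos: [0.5286, 0.3613, 0.1932]
tool_rot: [0.54, 0.842, 0.002, 0.001]
force: [-0.5, 0.0, -3.6]
opening: 0.0441
gripper_force: 55.8
t 29.3 Ttool [ 0.013  0.033 -0.002] Ftool [ 0.23 -0.43  3.56] open 0.0441 j [ 0.42  0.6   1.44  0.    1.1  -0.01]
psi [-26.5 -13.9 -54.9]
```

```bash
python3 -m inch '[{"delta_pos":[0,0,0.03],"dr":[0,0,0],"claw":1},{"delta_pos":[0,0,0.03],"dr":[0,0,0],"claw":1},{"delta_pos":[0,0,0.02],"dr":[0,0,0],"claw":1},{"delta_pos":[0,0,0.02],"dr":[0,0,0],"claw":1},{"delta_pos":[0,0,0.01],"dr":[0,0,0],"claw":1},{"delta_pos":[0,0,0.01],"dr":[0,0,0],"claw":1},{"delta_pos":[0,0,0],"dr":[0,0,0],"claw":1},{"delta_pos":[0,0,0],"dr":[0,0,0],"claw":1},{"delta_pos":[0,0,0],"dr":[0,0,0],"claw":1},{"delta_pos":[0,0,0],"dr":[0,0,0],"claw":1}]'; python3 tq.py
```

```text
time: 30.3
tool_pos: [0.5283, 0.3611, 0.1895]
tool_rot: [0.54, 0.842, 0.002, 0.001]
force: [-0.3, -0.3, -2.2]
opening: 0.0445
gripper_force: 55.9
t 30.3 Ttool [ 0.041  0.057 -0.015] Ftool [-0.14 -0.4   2.16] open 0.0445 j [ 0.42  0.6   1.44  0.    1.09 -0.01]
psi [-26.5 -13.9 -54.9]
```

```bash
python3 -m inch '[{"delta_pos":[0,0,0.02],"dr":[0,0,0],"claw":1},{"delta_pos":[0,0,0.015],"dr":[0,0,0],"claw":1},{"delta_pos":[0,0,0],"dr":[0,0,0],"claw":1},{"delta_pos":[0,0,0],"dr":[0,0,0],"claw":0},{"delta_pos":[0,0,0],"dr":[0,0,0],"claw":0},{"delta_pos":[0,0,0],"dr":[0,0,0],"claw":0},{"delta_pos":[0,0,0],"dr":[0,0,0],"claw":0},{"delta_pos":[0,0,-0.4],"dr":[0,0,0],"claw":0},{"delta_pos":[0,0,-0.6],"dr":[0,0,0],"claw":0},{"delta_pos":[0,0,-0.8],"dr":[0,0,0],"claw":0}]'
python3 - <<'E'
from h import *
c=cam('wrist');save(c,'w3.png')
X=cloud(c);hsv=cv2.cvtColor(c['color'],cv2.COLOR_RGB2HSV)
m=(np.hypot(X[...,0]-.528,X[...,1]-.361)<.045)&(X[...,2]>.18)&(c['depth']>0)
m2=m&(abs(X[...,2]-np.percentile(X[m][:,2],90))<.004)
print(np.percentile(X[m][:,2],[50,90]),cv2.minEnclosingCircle(X[m2][:,:2].astype(np.float32)))
cap(1,.035,0,28);cap(1,.035,0,30)
E
```

```text
time: 31.3
tool_pos: [0.5277, 0.3608, 0.2426]
tool_rot: [0.54, 0.842, 0.001, 0.0]
force: [0.4, 1.0, -0.1]
opening: 0.0857
gripper_force: 0.0
[0.31563912 0.33235315] ((0.5239549279212952, 0.36988478899002075), 0.03706836700439453)
n 28 pos [-0.81, 0.11, 0.05] dr [0.16, 0.08, 0.33]
n 30 pos [-0.76, 0.11, 0.04] dr [0.15, 0.08, 0.31]
```

View pics/w3.png

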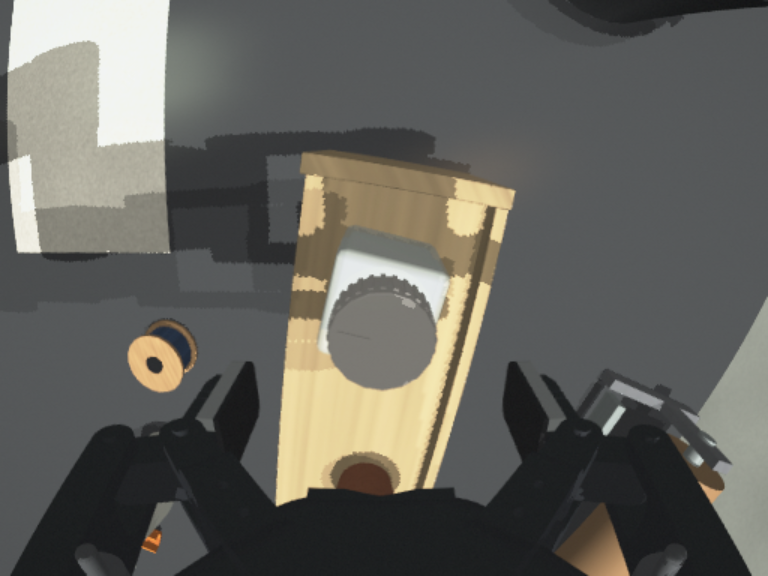

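Jar stands upright on the board, square to it. Return for c1.

Run:
```python
from h import *
cap(1,.07,0,30)
```

```text
n 30 pos [-0.76, 0.12, 0.01] dr [0.15, 0.08, 0.31]
```

```bash
python3 -m inch '[{"delta_pos":[-0.76,0.12,0.01],"dr":[0.15,0.08,0.31],"claw":0},{"delta_pos":[-0.76,0.12,0.01],"dr":[0.15,0.08,0.31],"claw":0},{"delta_pos":[-0.76,0.12,0.01],"dr":[0.15,0.08,0.31],"claw":0},{"delta_pos":[-0.76,0.12,0.01],"dr":[0.15,0.08,0.31],"claw":0},{"delta_pos":[-0.76,0.12,0.01],"dr":[0.15,0.08,0.31],"claw":0},{"delta_pos":[-0.76,0.12,0.01],"dr":[0.15,0.08,0.31],"claw":0},{"delta_pos":[-0.76,0.12,0.01],"dr":[0.15,0.08,0.31],"claw":0},{"delta_pos":[-0.76,0.12,0.01],"dr":[0.15,0.08,0.31],"claw":0},{"delta_pos":[-0.76,0.12,0.01],"dr":[0.15,0.08,0.31],"claw":0},{"delta_pos":[-0.76,0.12,0.01],"dr":[0.15,0.08,0.31],"claw":0}]' | sed -n 2p
python3 -m inch '[{"delta_pos":[-0.76,0.12,0.01],"dr":[0.15,0.08,0.31],"claw":0},{"delta_pos":[-0.76,0.12,0.01],"dr":[0.15,0.08,0.31],"claw":0},{"delta_pos":[-0.76,0.12,0.01],"dr":[0.15,0.08,0.31],"claw":0},{"delta_pos":[-0.76,0.12,0.01],"dr":[0.15,0.08,0.31],"claw":0},{"delta_pos":[-0.76,0.12,0.01],"dr":[0.15,0.08,0.31],"claw":0},{"delta_pos":[-0.76,0.12,0.01],"dr":[0.15,0.08,0.31],"claw":0},{"delta_pos":[-0.76,0.12,0.01],"dr":[0.15,0.08,0.31],"claw":0},{"delta_pos":[-0.76,0.12,0.01],"dr":[0.15,0.08,0.31],"claw":0},{"delta_pos":[-0.76,0.12,0.01],"dr":[0.15,0.08,0.31],"claw":0},{"delta_pos":[-0.76,0.12,0.01],"dr":[0.15,0.08,0.31],"claw":0}]' | sed -n 2p
python3 - <<'E'
from h import *
cap(1,.07,0,10)
E
```

```text
tool_pos: [0.6262, 0.1525, 0.2303]
tool_pos: [0.6486, -0.0748, 0.204]
n 10 pos [-0.76, 0.12, -0.03] dr [0.14, 0.07, 0.29]
```

```bash
python3 -m inch '[{"delta_pos":[-0.76,0.12,-0.03],"dr":[0.14,0.07,0.29],"claw":0},{"delta_pos":[-0.76,0.12,-0.03],"dr":[0.14,0.07,0.29],"claw":0},{"delta_pos":[-0.76,0.12,-0.03],"dr":[0.14,0.07,0.29],"claw":0},{"delta_pos":[-0.76,0.12,-0.03],"dr":[0.14,0.07,0.29],"claw":0},{"delta_pos":[-0.76,0.12,-0.03],"dr":[0.14,0.07,0.29],"claw":0},{"delta_pos":[-0.76,0.12,-0.03],"dr":[0.14,0.07,0.29],"claw":0},{"delta_pos":[-0.76,0.12,-0.03],"dr":[0.14,0.07,0.29],"claw":0},{"delta_pos":[-0.76,0.12,-0.03],"dr":[0.14,0.07,0.29],"claw":0},{"delta_pos":[-0.76,0.12,-0.03],"dr":[0.14,0.07,0.29],"claw":0},{"delta_pos":[-0.76,0.12,-0.03],"dr":[0.14,0.07,0.29],"claw":0}]' | sed -n 1,2p
python3 - <<'E'
from h import *
cap(1,-.02,0,6)
E
```

```text
time: 34.35
tool_pos: [0.5994, -0.2992, 0.1895]
n 6 pos [0.0, -0.01, 0.5] dr [0.0, 0.0, 0.01]
```

```bash
python3 -m inch '[{"delta_pos":[0,-0.01,0.5],"dr":[0,0,0],"claw":0},{"delta_pos":[0,-0.01,0.5],"dr":[0,0,0],"claw":0},{"delta_pos":[0,-0.01,0.5],"dr":[0,0,0],"claw":0},{"delta_pos":[0,-0.01,0.5],"dr":[0,0,0],"claw":0},{"delta_pos":[0,-0.01,0.5],"dr":[0,0,0],"claw":0},{"delta_pos":[0,-0.01,0.5],"dr":[0,0,0],"claw":0},{"delta_pos":[0,0,0],"dr":[0,0,0],"claw":1},{"delta_pos":[0,0,0],"dr":[0,0,0],"claw":1},{"delta_pos":[0,0,0],"dr":[0,0,0],"claw":1},{"delta_pos":[0,0,0],"dr":[0,0,0],"claw":1}]' 50
python3 -c "
from h import *
s=manip.sense();a,_=frame(RD);print('TCP below cap top',(C[1]-s['tool_pos'])@a)"
python3 -m inch '[{"delta_pos":[0,0,0],"dr":[0,0,0.1],"claw":1},{"delta_pos":[0,0,-0.2],"dr":[0,0,0],"claw":1},{"delta_pos":[0,0,-0.4],"dr":[0,0,0],"claw":1},{"delta_pos":[0,0,-0.5],"dr":[0,0,0],"claw":1},{"delta_pos":[0,0,-0.5],"dr":[0,0,0],"claw":1},{"delta_pos":[0,0,-0.5],"dr":[0,0,0],"claw":1},{"delta_pos":[0,0,-0.5],"dr":[0,0,0],"claw":1},{"delta_pos":[0,0,-0.5],"dr":[0,0,0],"claw":1},{"delta_pos":[0,0,-0.5],"dr":[0,0,0],"claw":1},{"delta_pos":[0,0,-0.4],"dr":[0,0,0],"claw":1}]' 50
python3 - <<'E'
from h import *
shelf(.026,.285,17,27)
E
```

```text
time: 35.35
tool_pos: [0.5618, -0.2757, 0.1124]
tool_rot: [0.844, 0.477, -0.121, -0.214]
force: [-0.4, -0.2, 1.9]
opening: 0.0447
gripper_force: 51.4
TCP below cap top 0.018592939262614544
time: 36.35
tool_pos: [0.6112, -0.3053, 0.2174]
tool_rot: [0.846, 0.473, -0.123, -0.214]
force: [-0.6, -0.3, -2.7]
opening: 0.0447
gripper_force: 51.4
n 27 pos [0.73, -0.19, -0.01] dr [-0.17, -0.07, -0.29]
TCP, underside z: [[0.636, -0.219, 0.23, 0.157], [0.648, -0.131, 0.243, 0.168], [0.649, -0.042, 0.255, 0.178], [0.638, 0.047, 0.267, 0.188], [0.615, 0.134, 0.276, 0.197], [0.582, 0.217, 0.283, 0.203]]
```

```bash
python3 -m inch '[{"delta_pos":[0.98,-0.26,-0.02],"dr":[-0.23,-0.1,-0.39],"claw":1},{"delta_pos":[0.98,-0.26,-0.02],"dr":[-0.23,-0.1,-0.39],"claw":1},{"delta_pos":[0.98,-0.26,-0.02],"dr":[-0.23,-0.1,-0.39],"claw":1},{"delta_pos":[0.98,-0.26,-0.02],"dr":[-0.23,-0.1,-0.39],"claw":1},{"delta_pos":[0.98,-0.26,-0.02],"dr":[-0.23,-0.1,-0.39],"claw":1},{"delta_pos":[0.98,-0.26,-0.02],"dr":[-0.23,-0.1,-0.39],"claw":1},{"delta_pos":[0.98,-0.26,-0.02],"dr":[-0.23,-0.1,-0.39],"claw":1},{"delta_pos":[0.98,-0.26,-0.02],"dr":[-0.23,-0.1,-0.39],"claw":1},{"delta_pos":[0.98,-0.26,-0.02],"dr":[-0.23,-0.1,-0.39],"claw":1},{"delta_pos":[0.98,-0.26,-0.02],"dr":[-0.23,-0.1,-0.39],"claw":1}]'
python3 - <<'E'
from h import *
shelf(.026,.28,17,10)
E
```

```text
time: 37.35
tool_pos: [0.6494, -0.0074, 0.2598]
tool_rot: [0.744, 0.656, -0.063, -0.107]
force: [1.1, 0.5, -2.6]
opening: 0.0445
gripper_force: 51.7
n 10 pos [0.98, -0.28, 0.0] dr [-0.22, -0.09, -0.4]
TCP, underside z: [[0.645, 0.023, 0.263, 0.185], [0.64, 0.052, 0.266, 0.188], [0.633, 0.082, 0.269, 0.19], [0.625, 0.111, 0.272, 0.193], [0.615, 0.14, 0.274, 0.195], [0.604, 0.168, 0.276, 0.196], [0.592, 0.196, 0.278, 0.198], [0.579, 0.224, 0.279, 0.199], [0.565, 0.251, 0.28, 0.2], [0.549, 0.277, 0.28, 0.2]]
```

```bash
python3 -m inch '[{"delta_pos":[0.98,-0.28,0],"dr":[-0.22,-0.09,-0.4],"claw":1},{"delta_pos":[0.98,-0.28,0],"dr":[-0.22,-0.09,-0.4],"claw":1},{"delta_pos":[0.98,-0.28,0],"dr":[-0.22,-0.09,-0.4],"claw":1},{"delta_pos":[0.98,-0.28,0],"dr":[-0.22,-0.09,-0.4],"claw":1},{"delta_pos":[0.98,-0.28,0],"dr":[-0.22,-0.09,-0.4],"claw":1},{"delta_pos":[0.98,-0.28,0],"dr":[-0.22,-0.09,-0.4],"claw":1},{"delta_pos":[0.98,-0.28,0],"dr":[-0.22,-0.09,-0.4],"claw":1},{"delta_pos":[0.98,-0.28,0],"dr":[-0.22,-0.09,-0.4],"claw":1},{"delta_pos":[0.98,-0.28,0],"dr":[-0.22,-0.09,-0.4],"claw":1},{"delta_pos":[0.98,-0.28,0],"dr":[-0.22,-0.09,-0.4],"claw":1}]'
python3 - <<'E'
from h import *
shelf(.026,.20,17,7)
E
```

```text
time: 38.35
tool_pos: [0.5489, 0.2781, 0.2819]
tool_rot: [0.596, 0.803, 0.001, -0.002]
force: [0.2, 0.4, -2.3]
opening: 0.0446
gripper_force: 51.7
n 7 pos [-0.01, 0.0, 0.39] dr [-0.0, -0.01, -0.0]
TCP, underside z: [[0.549, 0.278, 0.27, 0.19], [0.549, 0.278, 0.259, 0.179], [0.549, 0.278, 0.247, 0.167], [0.549, 0.278, 0.235, 0.155], [0.549, 0.277, 0.223, 0.143], [0.549, 0.277, 0.212, 0.132], [0.549, 0.277, 0.2, 0.12]]
```

```bash
python3 -m inch '[{"delta_pos":[-0.01,0,0.39],"dr":[0,0,0],"claw":1},{"delta_pos":[-0.01,0,0.39],"dr":[0,0,0],"claw":1},{"delta_pos":[-0.01,0,0.39],"dr":[0,0,0],"claw":1},{"delta_pos":[-0.01,0,0.39],"dr":[0,0,0],"claw":1},{"delta_pos":[-0.01,0,0.39],"dr":[0,0,0],"claw":1},{"delta_pos":[-0.01,0,0.39],"dr":[0,0,0],"claw":1},{"delta_pos":[-0.01,0,0.39],"dr":[0,0,0],"claw":1},{"delta_pos":[0,0,0.1],"dr":[0,0,0],"claw":1},{"delta_pos":[0,0,0.08],"dr":[0,0,0],"claw":1},{"delta_pos":[0,0,0.05],"dr":[0,0,0],"claw":1}]'
python3 -m inch '[{"delta_pos":[0,0,0.02],"dr":[0,0,0],"claw":1},{"delta_pos":[0,0,0.02],"dr":[0,0,0],"claw":1},{"delta_pos":[0,0,0.02],"dr":[0,0,0],"claw":1},{"delta_pos":[0,0,0.01],"dr":[0,0,0],"claw":1},{"delta_pos":[0,0,0],"dr":[0,0,0],"claw":1},{"delta_pos":[0,0,0],"dr":[0,0,0],"claw":1},{"delta_pos":[0,0,0],"dr":[0,0,0],"claw":1},{"delta_pos":[0,0,0],"dr":[0,0,0],"claw":1},{"delta_pos":[0,0,0],"dr":[0,0,0],"claw":1},{"delta_pos":[0,0,0],"dr":[0,0,0],"claw":1}]'
```

```text
time: 39.35
tool_pos: [0.5502, 0.2755, 0.1928]
tool_rot: [0.596, 0.803, 0.001, -0.002]
force: [0.7, 0.3, -2.5]
opening: 0.0446
gripper_force: 51.8
time: 40.35
tool_pos: [0.5499, 0.2755, 0.1909]
tool_rot: [0.596, 0.803, 0.001, -0.002]
force: [-1.4, 0.6, 1.6]
opening: 0.0446
gripper_force: 52.1
```

```bash
python3 -m inch '[{"delta_pos":[0,0,0],"dr":[0,0,0],"claw":0},{"delta_pos":[0,0,0],"dr":[0,0,0],"claw":0},{"delta_pos":[0,0,0],"dr":[0,0,0],"claw":0},{"delta_pos":[0,0,0],"dr":[0,0,0],"claw":0},{"delta_pos":[0,0,-0.2],"dr":[0,0,0],"claw":0},{"delta_pos":[0,0,-0.4],"dr":[0,0,0],"claw":0},{"delta_pos":[0,0,-0.5],"dr":[0,0,0],"claw":0},{"delta_pos":[0,0,-0.5],"dr":[0,0,0],"claw":0},{"delta_pos":[0,0,-0.4],"dr":[0,0,0],"claw":0},{"delta_pos":[0,0,0],"dr":[0,0,0],"claw":0}]'
python3 - <<'E'
from h import *
cap(0,.06,0,20)
E
```

```text
time: 41.35
tool_pos: [0.5514, 0.2756, 0.2534]
tool_rot: [0.596, 0.803, 0.003, -0.001]
force: [0.1, 0.6, 0.2]
opening: 0.0851
gripper_force: 0.0
n 20 pos [-0.75, 0.3, 0.02] dr [0.23, 0.1, 0.39]
```

```bash
python3 -m inch '[{"delta_pos":[-0.75,0.3,0.02],"dr":[0.23,0.1,0.39],"claw":0},{"delta_pos":[-0.75,0.3,0.02],"dr":[0.23,0.1,0.39],"claw":0},{"delta_pos":[-0.75,0.3,0.02],"dr":[0.23,0.1,0.39],"claw":0},{"delta_pos":[-0.75,0.3,0.02],"dr":[0.23,0.1,0.39],"claw":0},{"delta_pos":[-0.75,0.3,0.02],"dr":[0.23,0.1,0.39],"claw":0},{"delta_pos":[-0.75,0.3,0.02],"dr":[0.23,0.1,0.39],"claw":0},{"delta_pos":[-0.75,0.3,0.02],"dr":[0.23,0.1,0.39],"claw":0},{"delta_pos":[-0.75,0.3,0.02],"dr":[0.23,0.1,0.39],"claw":0},{"delta_pos":[-0.75,0.3,0.02],"dr":[0.23,0.1,0.39],"claw":0},{"delta_pos":[-0.75,0.3,0.02],"dr":[0.23,0.1,0.39],"claw":0}]' | sed -n 1,2p
python3 - <<'E'
from h import *
cap(0,.06,0,10)
E
```

```text
time: 42.35
tool_pos: [0.6611, 0.0625, 0.2252]
n 10 pos [-0.75, 0.3, 0.01] dr [0.21, 0.1, 0.39]
```

```bash
python3 -m inch '[{"delta_pos":[-0.75,0.3,0.01],"dr":[0.21,0.1,0.39],"claw":0},{"delta_pos":[-0.75,0.3,0.01],"dr":[0.21,0.1,0.39],"claw":0},{"delta_pos":[-0.75,0.3,0.01],"dr":[0.21,0.1,0.39],"claw":0},{"delta_pos":[-0.75,0.3,0.01],"dr":[0.21,0.1,0.39],"claw":0},{"delta_pos":[-0.75,0.3,0.01],"dr":[0.21,0.1,0.39],"claw":0},{"delta_pos":[-0.75,0.3,0.01],"dr":[0.21,0.1,0.39],"claw":0},{"delta_pos":[-0.75,0.3,0.01],"dr":[0.21,0.1,0.39],"claw":0},{"delta_pos":[-0.75,0.3,0.01],"dr":[0.21,0.1,0.39],"claw":0},{"delta_pos":[-0.75,0.3,0.01],"dr":[0.21,0.1,0.39],"claw":0},{"delta_pos":[-0.75,0.3,0.01],"dr":[0.21,0.1,0.39],"claw":0}]' | sed -n 1,2p
python3 - <<'E'
from h import *
cap(0,-.02,0,6)
E
```

```text
time: 43.35
tool_pos: [0.6704, -0.1736, 0.1809]
n 6 pos [-0.0, -0.01, 0.45] dr [0.01, 0.0, 0.01]
```

```bash
python3 -m inch '[{"delta_pos":[0,-0.01,0.45],"dr":[0,0,0],"claw":0},{"delta_pos":[0,-0.01,0.45],"dr":[0,0,0],"claw":0},{"delta_pos":[0,-0.01,0.45],"dr":[0,0,0],"claw":0},{"delta_pos":[0,-0.01,0.45],"dr":[0,0,0],"claw":0},{"delta_pos":[0,-0.01,0.45],"dr":[0,0,0],"claw":0},{"delta_pos":[0,-0.01,0.45],"dr":[0,0,0],"claw":0},{"delta_pos":[0,0,0],"dr":[0,0,0],"claw":1},{"delta_pos":[0,0,0],"dr":[0,0,0],"claw":1},{"delta_pos":[0,0,0],"dr":[0,0,0],"claw":1},{"delta_pos":[0,0,0],"dr":[0,0,0],"claw":1}]' 50
python3 -c "
from h import *
s=manip.sense();a,_=frame(RD);print('TCP below cap top',(C[0]-s['tool_pos'])@a)"
python3 -m inch '[{"delta_pos":[0,0,0],"dr":[0,0,0.1],"claw":1},{"delta_pos":[0,0,-0.2],"dr":[0,0,0],"claw":1},{"delta_pos":[0,0,-0.4],"dr":[0,0,0],"claw":1},{"delta_pos":[0,0,-0.5],"dr":[0,0,0],"claw":1},{"delta_pos":[0,0,-0.5],"dr":[0,0,0],"claw":1},{"delta_pos":[0,0,-0.5],"dr":[0,0,0],"claw":1},{"delta_pos":[0,0,-0.5],"dr":[0,0,0],"claw":1},{"delta_pos":[0,0,-0.5],"dr":[0,0,0],"claw":1},{"delta_pos":[0,0,-0.5],"dr":[0,0,0],"claw":1},{"delta_pos":[0,0,-0.4],"dr":[0,0,0],"claw":1}]' 50
python3 - <<'E'
from h import *
shelf(-.128,.25,17,10);shelf(-.128,.25,17,12)
E
```

```text
time: 44.35
tool_pos: [0.6371, -0.1522, 0.1123]
tool_rot: [0.844, 0.477, -0.119, -0.213]
force: [-0.2, -0.2, 0.4]
opening: 0.0446
gripper_force: 51.4
TCP below cap top 0.018649406217596025
time: 45.35
tool_pos: [0.6863, -0.1824, 0.2184]
tool_rot: [0.847, 0.473, -0.12, -0.212]
force: [0.0, 0.1, -2.5]
opening: 0.0444
gripper_force: 51.5
n 10 pos [1.0, -0.51, 0.07] dr [-0.44, -0.2, -0.79]
TCP, underside z: [[0.69, -0.149, 0.224, 0.152], [0.69, -0.116, 0.229, 0.155], [0.687, -0.082, 0.234, 0.159], [0.682, -0.049, 0.239, 0.162], [0.673, -0.017, 0.243, 0.165], [0.661, 0.015, 0.246, 0.168], [0.647, 0.045, 0.249, 0.17], [0.63, 0.074, 0.25, 0.171], [0.611, 0.102, 0.251, 0.171], [0.59, 0.128, 0.25, 0.17]]
n 12 pos [0.84, -0.42, 0.05] dr [-0.37, -0.16, -0.66]
TCP, underside z: [[0.69, -0.127, 0.227, 0.154], [0.686, -0.071, 0.236, 0.16], [0.673, -0.017, 0.243, 0.165], [0.652, 0.035, 0.248, 0.169], [0.624, 0.084, 0.251, 0.171], [0.59, 0.128, 0.25, 0.17]]
```

```bash
python3 -m inch '[{"delta_pos":[0.67,-0.34,0.04],"dr":[-0.29,-0.13,-0.53],"claw":1},{"delta_pos":[0.67,-0.34,0.04],"dr":[-0.29,-0.13,-0.53],"claw":1},{"delta_pos":[0.67,-0.34,0.04],"dr":[-0.29,-0.13,-0.53],"claw":1},{"delta_pos":[0.67,-0.34,0.04],"dr":[-0.29,-0.13,-0.53],"claw":1},{"delta_pos":[0.67,-0.34,0.04],"dr":[-0.29,-0.13,-0.53],"claw":1},{"delta_pos":[0.67,-0.34,0.04],"dr":[-0.29,-0.13,-0.53],"claw":1},{"delta_pos":[0.67,-0.34,0.04],"dr":[-0.29,-0.13,-0.53],"claw":1},{"delta_pos":[0.67,-0.34,0.04],"dr":[-0.29,-0.13,-0.53],"claw":1},{"delta_pos":[0.67,-0.34,0.04],"dr":[-0.29,-0.13,-0.53],"claw":1},{"delta_pos":[0.67,-0.34,0.04],"dr":[-0.29,-0.13,-0.53],"claw":1}]'
python3 - <<'E'
from h import *
shelf(-.128,.25,17,6)
E
```

```text
time: 46.35
tool_pos: [0.6494, 0.0364, 0.2489]
tool_rot: [0.697, 0.712, -0.041, -0.076]
force: [-0.2, -0.2, -2.6]
opening: 0.0448
gripper_force: 51.8
n 6 pos [0.55, -0.26, 0.04] dr [-0.25, -0.12, -0.44]
TCP, underside z: [[0.641, 0.053, 0.25, 0.171], [0.632, 0.069, 0.251, 0.171], [0.623, 0.084, 0.251, 0.171], [0.612, 0.1, 0.251, 0.171], [0.601, 0.114, 0.251, 0.171], [0.59, 0.128, 0.25, 0.17]]
```

```bash
python3 -m inch '[{"delta_pos":[0.55,-0.26,0.04],"dr":[-0.25,-0.12,-0.44],"claw":1},{"delta_pos":[0.55,-0.26,0.04],"dr":[-0.25,-0.12,-0.44],"claw":1},{"delta_pos":[0.55,-0.26,0.04],"dr":[-0.25,-0.12,-0.44],"claw":1},{"delta_pos":[0.55,-0.26,0.04],"dr":[-0.25,-0.12,-0.44],"claw":1},{"delta_pos":[0.55,-0.26,0.04],"dr":[-0.25,-0.12,-0.44],"claw":1},{"delta_pos":[0.55,-0.26,0.04],"dr":[-0.25,-0.12,-0.44],"claw":1},{"delta_pos":[0,0,0],"dr":[0,0,0],"claw":1},{"delta_pos":[0,0,0],"dr":[0,0,0],"claw":1},{"delta_pos":[0,0,0],"dr":[0,0,0],"claw":1},{"delta_pos":[0,0,0],"dr":[0,0,0],"claw":1}]'
python3 - <<'E'
from h import *
shelf(-.128,.20,17,6)
c=cam('wrist');save(c,'w4.png')
E
```

```text
time: 47.35
tool_pos: [0.5904, 0.1264, 0.249]
tool_rot: [0.595, 0.804, -0.001, -0.0]
force: [-0.1, 0.7, -3.3]
opening: 0.0447
gripper_force: 52.0
n 6 pos [0.01, -0.0, 0.27] dr [-0.0, 0.0, -0.0]
TCP, underside z: [[0.59, 0.127, 0.241, 0.161], [0.59, 0.127, 0.233, 0.153], [0.59, 0.127, 0.224, 0.144], [0.59, 0.128, 0.216, 0.136], [0.59, 0.128, 0.208, 0.128], [0.59, 0.128, 0.2, 0.12]]
```

View pics/w4.png

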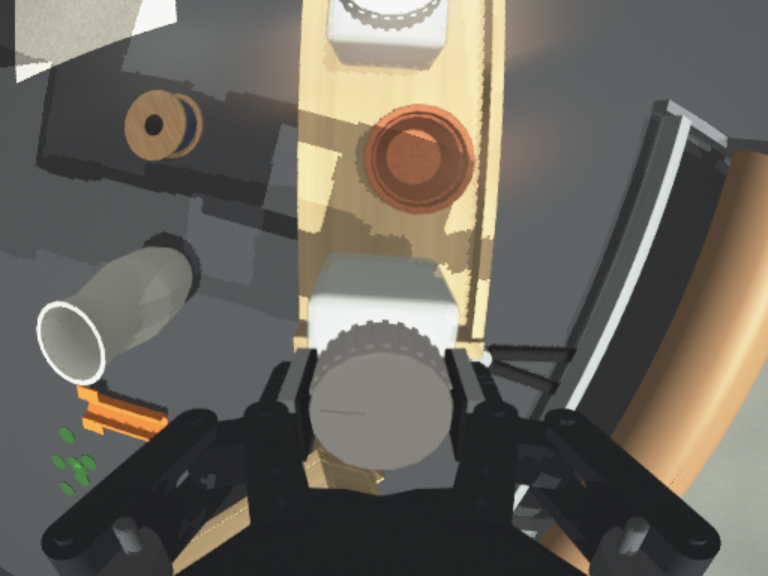

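Pot untouched, second jar upright, third jar square over its free spot. Lower.

```bash
python3 -m inch '[{"delta_pos":[0.01,0,0.27],"dr":[0,0,0],"claw":1},{"delta_pos":[0.01,0,0.27],"dr":[0,0,0],"claw":1},{"delta_pos":[0.01,0,0.27],"dr":[0,0,0],"claw":1},{"delta_pos":[0.01,0,0.27],"dr":[0,0,0],"claw":1},{"delta_pos":[0.01,0,0.27],"dr":[0,0,0],"claw":1},{"delta_pos":[0.01,0,0.27],"dr":[0,0,0],"claw":1},{"delta_pos":[0,0,0.1],"dr":[0,0,0],"claw":1},{"delta_pos":[0,0,0.07],"dr":[0,0,0],"claw":1},{"delta_pos":[0,0,0.05],"dr":[0,0,0],"claw":1},{"delta_pos":[0,0,0],"dr":[0,0,0],"claw":1}]'
python3 -m inch '[{"delta_pos":[0,0,0.02],"dr":[0,0,0],"claw":1},{"delta_pos":[0,0,0.02],"dr":[0,0,0],"claw":1},{"delta_pos":[0,0,0.02],"dr":[0,0,0],"claw":1},{"delta_pos":[0,0,0],"dr":[0,0,0],"claw":1},{"delta_pos":[0,0,0],"dr":[0,0,0],"claw":1},{"delta_pos":[0,0,0],"dr":[0,0,0],"claw":1},{"delta_pos":[0,0,0],"dr":[0,0,0],"claw":1},{"delta_pos":[0,0,0],"dr":[0,0,0],"claw":1},{"delta_pos":[0,0,0],"dr":[0,0,0],"claw":1},{"delta_pos":[0,0,0],"dr":[0,0,0],"claw":1}]'
```

```text
time: 48.4
tool_pos: [0.5889, 0.1289, 0.1938]
tool_rot: [0.595, 0.804, -0.001, -0.0]
force: [-0.5, -1.0, -2.3]
opening: 0.0447
gripper_force: 52.0
time: 49.4
tool_pos: [0.5887, 0.1289, 0.1919]
tool_rot: [0.595, 0.804, -0.001, -0.001]
force: [-0.4, 0.1, -3.3]
opening: 0.0449
gripper_force: 52.0
```

```bash
python3 -m inch '[{"delta_pos":[0,0,0.02],"dr":[0,0,0],"claw":1},{"delta_pos":[0,0,0.02],"dr":[0,0,0],"claw":1},{"delta_pos":[0,0,0],"dr":[0,0,0],"claw":1},{"delta_pos":[0,0,0],"dr":[0,0,0],"claw":1},{"delta_pos":[0,0,0],"dr":[0,0,0],"claw":1},{"delta_pos":[0,0,0],"dr":[0,0,0],"claw":1},{"delta_pos":[0,0,0],"dr":[0,0,0],"claw":1},{"delta_pos":[0,0,0],"dr":[0,0,0],"claw":1},{"delta_pos":[0,0,0],"dr":[0,0,0],"claw":1},{"delta_pos":[0,0,0],"dr":[0,0,0],"claw":1}]'
```

```text
time: 50.4
tool_pos: [0.5888, 0.1288, 0.1908]
tool_rot: [0.595, 0.804, -0.001, -0.001]
force: [0.4, 0.5, -0.0]
opening: 0.0443
gripper_force: 52.1
```

Contact (load taken off). Release and rise well clear.

```bash
python3 -m inch '[{"delta_pos":[0,0,0],"dr":[0,0,0],"claw":0},{"delta_pos":[0,0,0],"dr":[0,0,0],"claw":0},{"delta_pos":[0,0,0],"dr":[0,0,0],"claw":0},{"delta_pos":[0,0,0],"dr":[0,0,0],"claw":0},{"delta_pos":[0,0,-0.2],"dr":[0,0,0],"claw":0},{"delta_pos":[0,0,-0.5],"dr":[0,0,0],"claw":0},{"delta_pos":[0,0,-0.8],"dr":[0,0,0],"claw":0},{"delta_pos":[0,0,-0.8],"dr":[0,0,0],"claw":0},{"delta_pos":[0,0,-0.8],"dr":[0,0,0],"claw":0},{"delta_pos":[0,0,-0.5],"dr":[0,0,0],"claw":0}]'
python3 -m inch '[{"delta_pos":[-0.8,0,-0.3],"dr":[0,0,0],"claw":0},{"delta_pos":[-0.8,0,-0.3],"dr":[0,0,0],"claw":0},{"delta_pos":[-0.8,0,-0.3],"dr":[0,0,0],"claw":0},{"delta_pos":[-0.8,0,-0.3],"dr":[0,0,0],"claw":0},{"delta_pos":[-0.8,0,-0.3],"dr":[0,0,0],"claw":0},{"delta_pos":[-0.8,0,-0.3],"dr":[0,0,0],"claw":0},{"delta_pos":[-0.8,0,-0.3],"dr":[0,0,0],"claw":0},{"delta_pos":[-0.8,0,-0.3],"dr":[0,0,0],"claw":0},{"delta_pos":[-0.8,0,0],"dr":[0,0,0],"claw":0},{"delta_pos":[0,0,0],"dr":[0,0,0],"claw":0}]' | sed -n 1,2p
python3 - <<'E'
from h import *
A=cam('top');B=cam('side')
im=np.hstack([cv2.resize(c['color'],(400,300)) for c in(A,B)]);a=cv2.resize(A['color'][120:240,30:230],(400,240));b=cv2.resize(B['color'][90:210,100:300],(400,240))
cv2.imwrite('pics/end.png',np.vstack([im,np.hstack([a,b])])[...,::-1])
E
```

```text
time: 51.4
tool_pos: [0.5898, 0.1291, 0.3014]
tool_rot: [0.595, 0.804, -0.0, 0.001]
force: [0.8, 0.2, 0.6]
opening: 0.0853
gripper_force: 0.0
time: 52.4
tool_pos: [0.6533, -0.0806, 0.3714]
```

View pics/end.png

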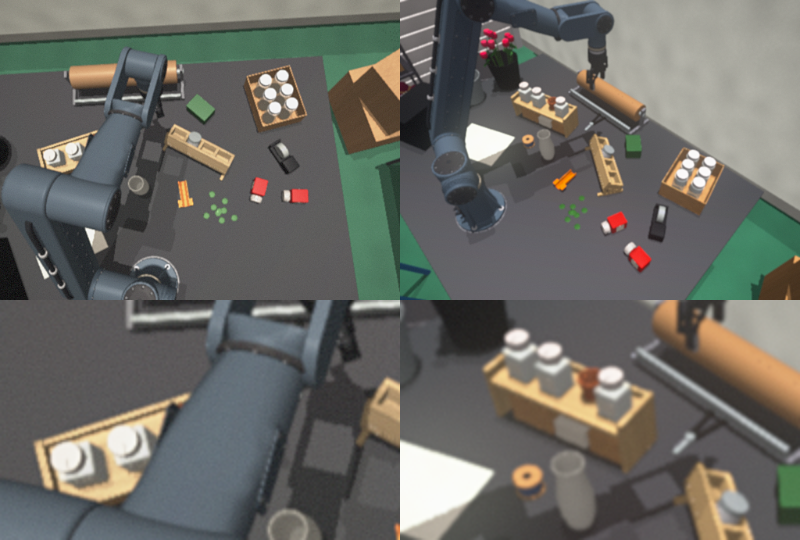

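The side view (lower right) shows three jars upright on the shelf board with the pot, and the tin alone in the caddy; everything else is in place.

```bash
python3 -c "
from workcell import manip
print(manip.job_done())"
```

```text
the job is handed in; nothing more can be done
None
```

Job handed in at about 52.5 s: I screwed the two loose caps home in their cells (the third was already tight on a tug), set all three jars upright on the shelf board, and saw in the last pictures that the tin, pot and other items were still in place.

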